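# Load the two-pin roll press and tag the batch

## Robot

A 6-joint arm with a two-finger parallel gripper is mounted at the origin on the work surface; the furniture and walls round the work are solid. World frame = base frame: x ahead of the robot, y to its left, z up, the work surface at z = 0. Lengths are in m, angles in rad, forces in N, time in s.
With the tool pointing down it reaches from about 0.375 to 0.9 m from the base axis. Payload 3.1 kg.
Tool frame: the origin (TCP) lies on the centre line of the jaws, within the pads' length; the fingertips stand 25 mm ahead of it and the grasp point (between the pads) lies 6 mm ahead of it (robot.nose_length is the y of the fingertips in the tool frame, in m); y points along the fingers, z is the direction in which the jaws open and shut, and the axes are right-handed (so a half turn about y gives the same grasp; the last joint's range is limited). The gripper opens to 87 mm and grips with 3 to 60 N. Pads are 19 mm wide; open, the fingers measure 117 mm over their backs; the gripper's body (75 mm by 190 mm) begins 51 mm behind the grasp point.
Start: joints at [1.145, 0.527, 1.433, -0, 1.181, -0.178], TCP at [0.153, 0.606, 0.248] pointing down, gripper open.
Joint ranges: [-3.08, 3.08], [-0.75, 2.2], [0.22, 2.44], [-1.43, 4.57], [0, 2.65], [-2.85, 2.85]. Speed limits (rad/s): [2.79, 2.79, 3.14, 3.14, 3.14, 3.14].

## Interface

Orientations are given as a unit quaternion [x, y, z, w].
In Python, from rig import robot, eyes, ticket gives the robot as it stands.
- The arm moves only by the tool play_rows, never from a script. Its argument "series" is a list of rows, each a list of 7 numbers: the opening, from 0 (shut) to 1 (fully open), then the shift along the tool's x, y, z scaled (see below), then the turn, a rotation vector about the tool's x, y, z scaled (see below). In form: [[claw, dx, dy, dz, ax, ay, az], ...]. A call has 1 to 12 rows; each row shifts and turns the commanded pose from where the row before left it, along the tool's axes as they then stand; what a row does not reach is not made up. The controller multiplies each number of a shift by 100 mm and each number of a turn by 180 degrees. A row lasts 1/12 s, in which the tool goes at most 41.7 mm and 7.16 degrees, less where a joint would pass 70% of its speed; a pose out of reach is approached as far as the arm can. A call with a number of a shift or a turn outside -1 to 1 is refused whole. A call with a gripper value outside its range is refused whole. The fingers move at their own pace and stop on an object; "grip_force" is the grip in N (left out, the last holds). Time passes only in rows, so rows that do not move let the fingers close. It gives the time, the measured TCP pose, the force and the opening at its end, in the units of the state.
- robot.get_obs(): the state, without advancing time (a new reading comes with each control period).
- eyes.camera(name): name is "side" or "top" or "wrist"; returns the picture (384x512x3 uint8, red, green, blue); there is no depth.
- eyes.camera_params(name): a dict with "K" (3x3 intrinsics, pixels), "rvec" (rotation vector, rad) and "tvec" (3), from world to camera coordinates, as OpenCV has them. Camera axes: x right, y down, z forward; pixel columns grow to the right and rows downward; lengths in m; the calibration is good to about 2 mm. A picture is of the moment at which its call begins: read the wrist's pose just before it. camera_params takes no time and is no camera call; for the wrist camera it gives the pose at the moment of the call.
- ticket.hand_in(): hands the job in, once; it reports no verdict.
The state is a dict: "time": time; "q": joint angles; "joint_velocities": joint speeds; "joint_torque": joint torques, N m; "position": TCP position; "tool_rot": TCP orientation; "ft_force": force on the tool from outside, world axes, zero at the start; "moment": the same for the moment, N m; "grip_width": finger opening in m.
Only numpy, scipy, OpenCV 4.12 (cv2) and the standard library are available. Lean on these libraries where they do the work, as an engineer would, in place of code of your own. Each camera call takes 0.05 s, during which the arm holds its last target.

## Task

Press this batch: lay the two blue rolls that lie apart from the finished rows into the two grooves of the wooden mould, close the mould with its lid threaded over the two steel pins, and thread every steel weight over the pins on top of the lid, each seated flat. Also hang the batch tag on the mould's hook with its printed face outward, towards the open end of the hook and away from the hook's post.

Things in the scene. Friction and masses are not known exactly. Their poses are not given: they have to be found in the camera images.
- mould: Wooden mould, fixed to the bench. Origin: centre of its bed at bench level; x runs along it from bed to hook post, z up. Board 94 mm wide, 10 mm thick, from x = -83 to +165 mm; on it ribs and end blocks up to z = 27 mm form two grooves along x. Between x = -24 and +24 mm the ribs are cut away across the full width, so that fingers can reach down beside a roll.
- groove_left (a point): Middle of the floor (10 mm above the bench) of the groove on the mould's +y side, at y = +21 mm. Groove: 24 mm wide, 104 mm long along x, 17 mm deep. Axes as the mould's.
- groove_right (a point): The same for the other groove, at y = -21 mm of the mould.
- pin_near (a point): Top centre of an upright steel pin, 10 mm thick, at x = -62, y = 0, z = 84 mm of the mould; it rises from the end block (z = 27 mm) and tapers to a point over its last 10 mm.
- pin_far (a point): The same for the second pin, at x = +62, y = 0 of the mould, on the hook's side.
- mould_centre (a point): Centre of the bed at the height of the ribs and end blocks, 27 mm above the bench, on which the lid comes to rest. Axes as the mould's.
- hook_rest (a point): Top of the rod at the dip of the hook's arm, where a hung tag settles: x = +108, y = 0, z = 168 mm of the mould. The bent 6 mm steel rod rises as a post at x = +145 mm, then its arm runs to the mould's -x, towards the bed, with a turned-up end. Nothing of it is higher than 181 mm.
- hook_tip (a point): Centre of the rod's turned-up free end, at x = +85, y = 0, z = 177 mm of the mould; its top is at 180 mm. The rod's underside is at 162 mm, so a hole must be held with its centre at about 171 mm to slide over the end.
- hook_root (a point): Point of the hook's arm next to its post, at x = +138, y = 0, z = 168 mm of the mould.
- lid_mid (a point): Centre (half-way up) of the mould's lid: light wood, 148 (its x) x 80 x 16 mm. From x = -30 to +30 mm its long sides are cut in to a waist 48 mm wide, where it is gripped. Two 14 mm through holes at x = +62 and -62 mm, y = 0. About 0.14 kg. At the start it lies on the pile of weights; on the mould it rests on the ribs, its underside at z = 27 mm.
- weight1_mid (a point): Centre (half-way up) of a steel press weight: outline, waist and holes as the lid's, but 10 mm thick, 0.4 to 0.6 kg. At the start the two or three weights lie on the bench in one pile, roughly in line, under the lid; any one may be absent.
- weight2_mid (a point): Centre of another steel weight like weight1.
- weight3_mid (a point): Centre of another steel weight like weight1.
- roll_a_mid (a point): Centre (half-way up) of a blue wrapped roll, 96 mm long along its x, 18 mm wide, 14 mm high, light (about 16 g), slightly flattened below.
- roll_b_mid (a point): Centre of the second blue roll, same size; at the start it lies beside the first, about 60 mm from it.
- tag: Batch tag: wooden board 64 mm wide (its y), 122 mm high (its z), 10 mm thick (its x); origin mid-thickness in the middle of its lower edge. Printed face (white paper, black ruled lines) to its -x; back plain. Top edge 44 mm wide. Starts upright in a slot 18 mm deep, 12 mm wide, of a fixed wooden stand 84 x 46 x 24 mm, turned any way round. About 0.06 kg.
- tag_hole (a point): Centre of the tag's 30 mm round hole, 85 mm above its lower edge and 37 mm below its top edge (22 mm of board above the hole to grip). Axes as the tag's. When hung it is about 15 mm below the top of the hook's rod.

How it is judged:
By the outcome, as a careful person would: the job done as asked, in the order asked, and still so for the second after the job is handed in, with the robot touching nothing.
Of weight1, weight2, weight3 only 2 to 3 are there at a start; the rules pass over those that are not, and their reading is None.
At some moment in a run one of roll_a, roll_b may be knocked a few centimetres aside while the robot is not near it.
It also fails if it takes over 210 s, if anything falls off the work surface, if the arm or the gripper's body presses on something with over 40 N, if the wrist force passes 120 N, or if a joint passes its speed limit or range.

## Working session

There is one attempt and no reset: what is moved stays moved. The work goes in short steps, Python scripts to look and compute and a tool call to move; the robot and the scene stay as the last step left them, time stands still between calls to the robot, and variables do not carry over. Pictures are saved under pics/ and viewed, and the job is handed in when it is done.

Besides the shell and the picture viewer there is one more tool, called after ">>>" as name([rows], argument=value, ...), one row to a line, values as JSON. play_rows: Moves the arm, as the interface text tells. Its arguments: {"type":"object","properties":{"series":{"type":"array","items":{"type":"array","items":{"type":"number"}}},"grip_force":{"type":"number"}},"required":["series"]}

```bash
ls; mkdir -p pics
python3 - <<'E'
from rig import robot, eyes, ticket
import cv2
print(robot.get_obs())
for n in ("side","top","wrist"):
    im=eyes.camera(n); cv2.imwrite(f"pics/{n}0.png",im[:,:,::-1])
    p=eyes.camera_params(n); print(n,p)
E
```

```text
pics
{'time': 0.0, 'q': array([ 1.14548940e+00,  5.28466053e-01,  1.43385206e+00,  4.25297525e-05,
        1.18139229e+00, -1.78522223e-01]), 'joint_velocities': array([ 0.00137031, -0.00027276, -0.00135917,  0.00042993, -0.00020845,
        0.00090902]), 'joint_torque': array([ 1.44884612e-03, -4.40042710e+01, -1.76595515e+01,  6.35367818e-02,
        5.80114522e-02, -1.48620379e-04]), 'position': array([0.15238074, 0.60546842, 0.24658762]), 'tool_rot': array([ 0.70244016, -0.08727187,  0.08680005, -0.70101869]), 'ft_force': array([-0.14428988, -0.70833111,  0.04707818]), 'moment': array([0.03968848, 0.01729926, 0.02005614]), 'grip_width': 0.0870607820628587}
side {'K': array([[352.95298987,   0.        , 250.00995543],
       [  0.        , 352.95298987, 187.82985111],
       [  0.        ,   0.        ,   1.        ]]), 'rvec': array([ 2.21582183, -0.53807089,  0.24506637]), 'tvec': array([-0.31088196,  0.4199696 ,  0.52512738])}
top {'K': array([[469.89948649,   0.        , 250.61646022],
       [  0.        , 469.89948649, 186.126424  ],
       [  0.        ,   0.        ,   1.        ]]), 'rvec': array([ 2.08865112, -2.15409879,  0.15417233]), 'tvec': array([0.32725834, 0.50237681, 0.90204097])}
wrist {'K': array([[338.53470146,   0.        , 257.9248931 ],
       [  0.        , 338.53470146, 185.42879489],
       [  0.        ,   0.        ,   1.        ]]), 'rvec': array([-2.30572   , -1.79635528, -0.23621205]), 'tvec': array([-0.62389159, -0.03055495,  0.39087164])}
```

View pics/side0.png

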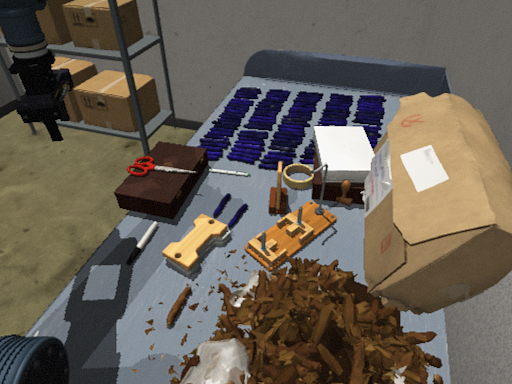

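View pics/top0.png

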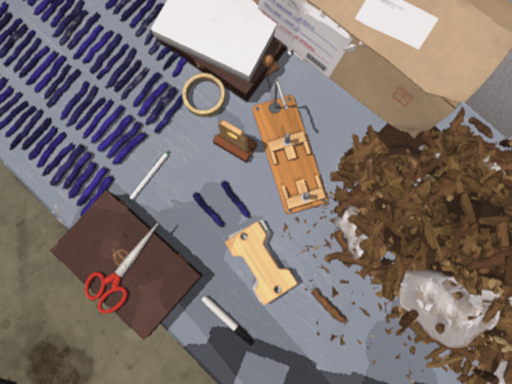

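View pics/wrist0.png

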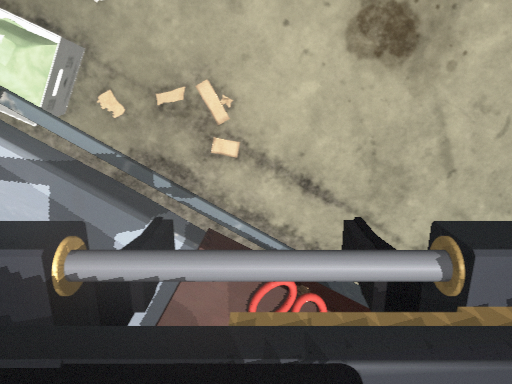

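The top picture shows the mould at (290,160), the tag stand at (235,140), the two rolls at (208,208) and (234,198), and the lid on its pile at (262,262). The side view agrees. I'll zoom in next.

```bash
cat > h.py <<'E'
import numpy as np, cv2
from rig import robot, eyes, ticket
from scipy.spatial.transform import Rotation as R
def cp(n):
    p=eyes.camera_params(n); return p["K"],R.from_rotvec(p["rvec"]).as_matrix(),np.array(p["tvec"])
def ray(n,uv,P=None):
    K,r,t=P or cp(n); d=r.T@np.linalg.solve(K,[uv[0],uv[1],1.]); return -r.T@t,d
def onz(n,uv,z,P=None):
    o,d=ray(n,uv,P); return o+d*(z-o[2])/d[2]
def proj(n,X,P=None):
    K,r,t=P or cp(n); c=r@np.asarray(X,float)+t; u=K@c; return u[:2]/u[2]
def tri(a,ua,b,ub):
    o1,d1=ray(a,ua);o2,d2=ray(b,ub)
    A=np.stack([d1,-d2],1);s=np.linalg.lstsq(A,o2-o1,rcond=None)[0]
    p,q=o1+s[0]*d1,o2+s[1]*d2; return (p+q)/2,np.linalg.norm(p-q)
def snap(n,name,box=None,k=1):
    P=cp(n); im=eyes.camera(n); cv2.imwrite(f"pics/{name}_raw.png",im[:,:,::-1])
    if box: x0,y0,x1,y1=box; c=im[y0:y1,x0:x1]
    else: c=im
    cv2.imwrite(f"pics/{name}.png",cv2.resize(c,None,fx=k,fy=k,interpolation=cv2.INTER_CUBIC)[:,:,::-1]); return im,P
E
python3 - <<'E'
import cv2
t=cv2.imread("pics/top0.png"); s=cv2.imread("pics/side0.png")
def crop(im,b,k,n): x0,y0,x1,y1=b; cv2.imwrite(n,cv2.resize(im[y0:y1,x0:x1],None,fx=k,fy=k,interpolation=cv2.INTER_CUBIC))
crop(t,(200,80,340,220),4,"pics/tz1.png")
crop(t,(180,170,320,310),4,"pics/tz2.png")
crop(s,(150,150,350,280),4,"pics/sz1.png")
E
```

```text
(no output)
```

View pics/tz1.png

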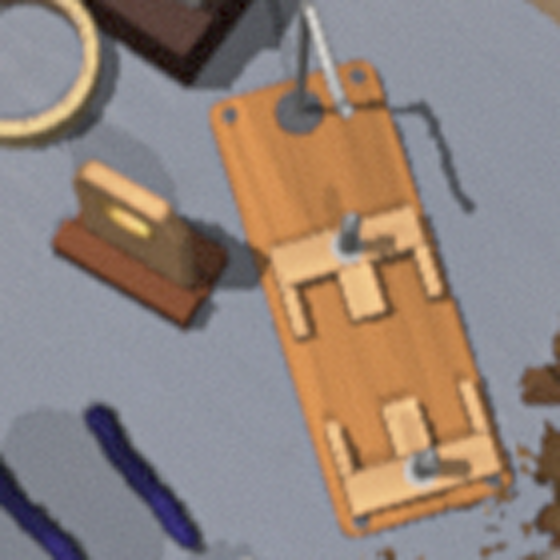

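View pics/tz2.png

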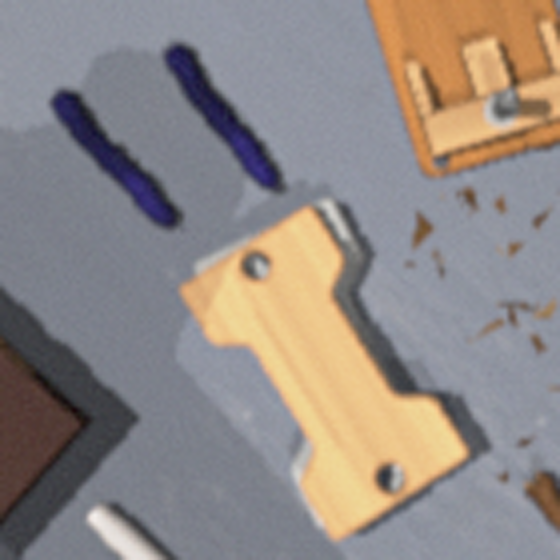

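View pics/sz1.png

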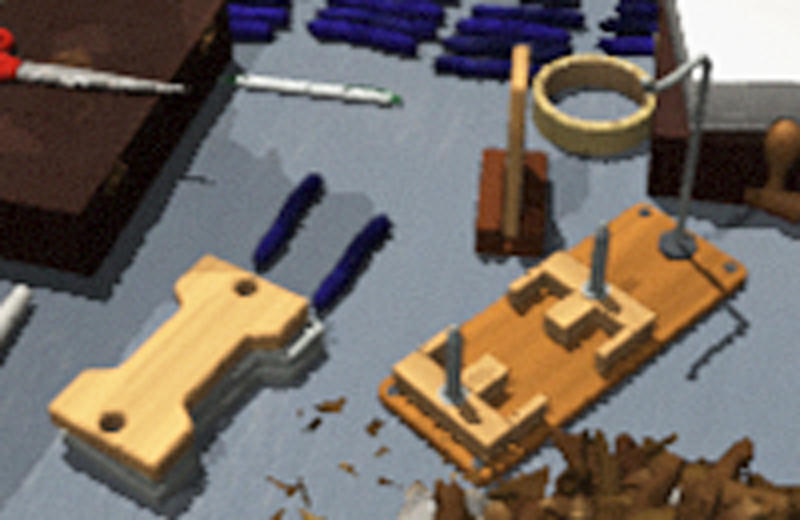

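```bash
cat > m1.py <<'E'
from h import *
T=lambda x,y,ox,oy:(ox+(x+.5)/4-.5,oy+(y+.5)/4-.5)
t1=lambda x,y:T(x,y,200,80); t2=lambda x,y:T(x,y,180,170); s1=lambda x,y:T(x,y,150,150)
np.set_printoptions(precision=4,suppress=True)
for n in("top","side"):
    K,r,t=cp(n); print(n,"cam",-r.T@t)
print("holes",tri("top",t2(257,265),"side",s1(245,287)),tri("top",t2(391,477),"side",s1(112,421)))
print("pinfar tip",tri("top",t1(352,218),"side",s1(602,225)))
print("pinnear tip",tri("top",t1(428,455),"side",s1(455,330)))
c=[onz("top",t1(*p),.010) for p in[(212,107),(348,533),(510,480),(370,65)]]
print(np.array(c)); print([np.linalg.norm(c[i]-c[(i+1)%4]) for i in range(4)])
print("mouldax", (c[0]+c[3])/2-(c[1]+c[2])/2)
for p in[(180,45),(278,188),(62,98),(172,222)]: print("roll",onz("top",t2(*p),.008))
print("hook tip",tri("top",t1(345,112),"side",s1(650,88)))
print("hook corner",tri("top",t1(308,5),"side",s1(705,65)))
print("tag top corners",tri("top",t1(85,170),"side",s1(520,48)),)
for p in [(85,165),(165,215)]: print("tagtop z=.128",onz("top",t1(*p),.128))
print("stand",[onz("top",t1(*p),.024) for p in[(55,240),(185,325),(228,262)]])
E
python3 m1.py
```

```text
top cam [0.3518 0.2909 0.9822]
side cam [ 0.2186 -0.2614  0.6578]
holes (array([0.4118, 0.3286, 0.037 ]), np.float64(0.003002111060152888)) (array([0.3059, 0.2654, 0.0371]), np.float64(0.0032141136522765316))
pinfar tip (array([0.6067, 0.2352, 0.0826]), np.float64(0.002536024554491152))
pinnear tip (array([0.4881, 0.2031, 0.0804]), np.float64(0.0012393549848297304))
[[0.6933 0.3031 0.01  ]
 [0.4598 0.2393 0.01  ]
 [0.4848 0.1541 0.01  ]
 [0.7138 0.2169 0.01  ]]
[np.float64(0.24204526818949407), np.float64(0.08880833334632486), np.float64(0.23742422677193112), np.float64(0.08860167771257679)]
mouldax [0.2312 0.0633 0.    ]
roll [0.532 0.367 0.008]
roll [0.4547 0.3174 0.008 ]
roll [0.5057 0.4297 0.008 ]
roll [0.4387 0.373  0.008 ]
hook tip (array([0.6321, 0.2413, 0.1719]), np.float64(0.0004852267486956694))
hook corner (array([0.6859, 0.2564, 0.1606]), np.float64(0.0038295688133992037))
tag top corners (array([0.6231, 0.3631, 0.1253]), np.float64(0.0015416113944594894))
tagtop z=.128 [0.6255 0.3625 0.128 ]
tagtop z=.128 [0.5996 0.3253 0.128 ]
stand [array([0.6183, 0.3878, 0.024 ]), array([0.57  , 0.3205, 0.024 ]), array([0.6031, 0.297 , 0.024 ])]
```

The hole heights put the lid's top at about 36 mm, so there are two weights. The mould's yaw is about 15°, with its centre near (0.548, 0.218). The tag's visible side looks plain. Next is a planner helper, then a look at the rolls with the wrist camera.

```bash
cat >> h.py <<'E'
import math
np.set_printoptions(precision=4,suppress=True)
MO=np.array([.5478,.2184]); MY=math.radians(15.2)
def mw(x,y): c,s=math.cos(MY),math.sin(MY); return MO+[c*x-s*y,s*x+c*y]
def rotfor(jawyaw):  # tool y down, tool z horizontal at yaw
    z=np.array([math.cos(jawyaw),math.sin(jawyaw),0]); y=np.array([0,0,-1.]); return np.stack([np.cross(y,z),y,z],1)
def plan(pos,jawdeg,tag=""):
    """turn (first) then shift in the turned frame; units of the rows. jaw mod 180 nearest; give exact with |jaw|>=1000 +-"""
    o=robot.get_obs(); C=R.from_quat(o["tool_rot"]).as_matrix(); z=C[:,2]
    cur=math.degrees(math.atan2(z[1],z[0]))
    best=None
    for k in (-360,-180,0,180,360):
        if abs(jawdeg+k-cur)<=180:
            T=rotfor(math.radians(jawdeg+k)); rv=R.from_matrix(C.T@T).as_rotvec()/math.pi
            sh=T.T@(np.array(pos)-o["position"])/.1
            print(tag,"turn",rv.round(4),"(rows>=%d)"%math.ceil(abs(rv).max()/.038),"shift",sh.round(3),"q6",o["q"][5].round(3))
def st():
    o=robot.get_obs(); C=R.from_quat(o["tool_rot"]).as_matrix()
    print("t %.2f"%o["time"],"p",o["position"],"jaw %.2f"%math.degrees(math.atan2(C[1,2],C[0,2])),"ydown",C[:,1],"q",o["q"].round(3),"F",o["ft_force"].round(1),"w %.4f"%o["grip_width"])
E
python3 - <<'E'
from h import *
st()
P=cp("wrist"); r=P[1]; o=robot.get_obs(); C=R.from_quat(o["tool_rot"]).as_matrix()
print("cam in tool",C.T@(-r.T@P[2]-o["position"]),"cam axes in tool\n",C.T@r.T)
plan([.4934,.3422,.20],32.7+90)
E
```

```text
t 0.15 p [0.1525 0.6056 0.2468] jaw 75.86 ydown [-0.0007 -0.0015 -1.    ] q [ 1.145  0.528  1.434 -0.     1.181 -0.179] F [-0.7  0.  -0.2] w 0.0869
cam in tool [-0.0721 -0.1373 -0.0001] cam axes in tool
 [[ 0.0005  0.9653  0.2612]
 [ 0.0003 -0.2612  0.9653]
 [ 1.     -0.0004 -0.0004]]
 turn [0.0004 0.7398 0.0005] (rows>=20) shift [-1.446  0.468  4.058] q6 -0.179
 turn [ 0.0004 -0.2602 -0.0003] (rows>=7) shift [ 1.446  0.468 -4.058] q6 -0.179
```

>>> play_rows([
  [0.45, 0, 0, 0, 0, -0.0372, 0],
  [0.45, 0, 0, 0, 0, -0.0372, 0],
  [0.45, 0, 0, 0, 0, -0.0372, 0],
  [0.45, 0, 0, 0, 0, -0.0372, 0],
  [0.45, 0, 0, 0, 0, -0.0372, 0],
  [0.45, 0, 0, 0, 0, -0.0372, 0],
  [0.45, 0, 0, 0, 0, -0.0372, 0],
], grip_force=15)

```text
time: 0.73
position: [0.1525, 0.6058, 0.2471]
tool_rot: [0.678, 0.201, -0.201, -0.678]
ft_force: [0.1, -0.5, -0.1]
grip_width: 0.0482
```

>>> play_rows([
  [0.45, 0.08, 0.02, -0.22, 0, 0, 0],
  [0.45, 0.125, 0.03, -0.35, 0, 0, 0],
  [0.45, 0.125, 0.03, -0.35, 0, 0, 0],
  [0.45, 0.125, 0.03, -0.35, 0, 0, 0],
  [0.45, 0.125, 0.03, -0.35, 0, 0, 0],
  [0.45, 0.125, 0.03, -0.35, 0, 0, 0],
  [0.45, 0.125, 0.03, -0.35, 0, 0, 0],
  [0.45, 0.125, 0.03, -0.35, 0, 0, 0],
  [0.45, 0.125, 0.03, -0.35, 0, 0, 0],
  [0.45, 0.125, 0.03, -0.35, 0, 0, 0],
  [0.45, 0.125, 0.03, -0.35, 0, 0, 0],
  [0.45, 0.125, 0.03, -0.35, 0, 0, 0],
])

```text
time: 1.73
position: [0.4962, 0.3409, 0.2122]
tool_rot: [-0.678, -0.199, 0.199, 0.678]
ft_force: [0.1, 0.6, 0.3]
grip_width: 0.0392
```

Run:
```python
from h import *
st()
im,P=snap("wrist","w1"); im2,_=snap("top","t1")
plan([.4934,.3422,.20],32.7+90)
```

```text
t 1.73 p [0.4962 0.3409 0.2122] jaw 122.72 ydown [-0.0006 -0.0002 -1.    ] q [ 0.417  0.538  1.528  0.     1.076 -1.725] F [0.1 0.6 0.3] w 0.0392
 turn [-0.0009  0.9983  0.0011] (rows>=27) shift [ 0.038  0.119 -0.064] q6 -1.723
 turn [ 0.0007 -0.0017  0.0006] (rows>=1) shift [-0.038  0.119  0.064] q6 -1.723
```

View pics/w1.png

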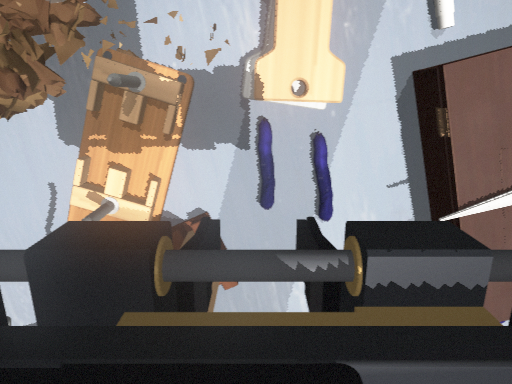

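View pics/t1.png

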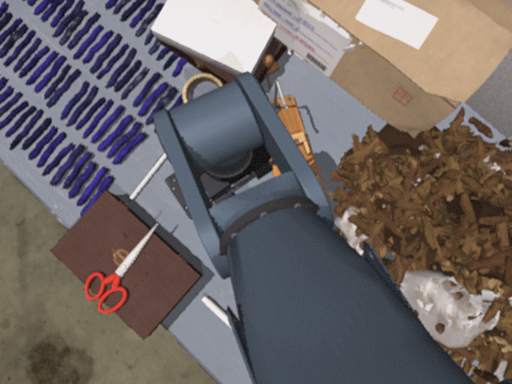

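The wrist view shows both rolls, at (266,162) and (323,175), the near end of the lid and the mould. I'll measure each roll from a colour mask.

```bash
cat >> h.py <<'E'
def rolls(n="wrist",z=.008,roi=None,show=None):
    P=cp(n); im=eyes.camera(n); 
    if show: cv2.imwrite(f"pics/{show}.png",im[:,:,::-1])
    f=im.astype(int); m=((f[...,2]>f[...,0]+22)&(f[...,2]>1.5*f[...,1])).astype(np.uint8)
    m=cv2.morphologyEx(m,cv2.MORPH_CLOSE,np.ones((3,3)))
    k,l,s,c=cv2.connectedComponentsWithStats(m); out=[]
    for i in range(1,k):
        if s[i,4]<120: continue
        ys,xs=np.where(l==i)
        Q=np.array([onz(n,(x,y),z,P)[:2] for x,y in zip(xs,ys)])
        (cx,cy),(w,h),a=cv2.minAreaRect(Q.astype(np.float32))
        mu=Q.mean(0); e=np.linalg.eigh(np.cov((Q-mu).T))[1][:,1]
        a=math.degrees(math.atan2(e[1],e[0]))
        if a<=-90:a+=180
        if a>90:a-=180
        out.append((s[i,4],(cx,cy),(w,h),a)); print(n,"px",c[i].round(0),"area",s[i,4],"mean",mu,"rectc %.4f %.4f size %.3f %.3f"%(cx,cy,w,h),"yaw %.1f"%a)
    return im
E
python3 - <<'E'
from h import *
rolls()
E
```

```text
wrist px [271. 161.] area 837 mean [0.4889 0.3478] rectc 0.4909 0.3485 size 0.090 0.014 yaw 36.1
wrist px [327. 175.] area 999 mean [0.47   0.4051] rectc 0.4702 0.4054 size 0.092 0.015 yaw 41.1
```

Run:
```python
from h import *
st()
im=rolls(show="w2")
o,d=ray("wrist",(300,88)); print(onz("wrist",(300,88),.036))
im=cv2.imread("pics/w2.png"); cv2.imwrite("pics/w2z.png",cv2.resize(im[0:240,230:370],None,fx=2.5,fy=2.5))
im=cv2.cvtColor(cv2.imread("pics/top0.png"),cv2.COLOR_BGR2RGB)
eyes.camera=lambda n:im
rolls("top")
```

```text
t 1.88 p [0.4973 0.3404 0.2119] jaw 122.46 ydown [-0.0002 -0.0002 -1.    ] q [ 0.415  0.539  1.527 -0.     1.076 -1.722] F [-1.3  0.7 -0.4] w 0.0391
wrist px [268. 163.] area 833 mean [0.489  0.3479] rectc 0.4909 0.3487 size 0.090 0.014 yaw 36.3
wrist px [324. 177.] area 974 mean [0.4699 0.4051] rectc 0.4703 0.4055 size 0.092 0.015 yaw 41.0
[0.41   0.3319 0.036 ]
top px [47.  8.] area 279 mean [0.9467 0.7651] rectc 0.9503 0.7638 size 0.037 0.063 yaw -52.2
top px [66. 16.] area 387 mean [0.9254 0.72  ] rectc 0.9277 0.7211 size 0.053 0.100 yaw -39.7
top px [142.  13.] area 163 mean [0.9248 0.5474] rectc 0.9251 0.5467 size 0.015 0.080 yaw -38.7
top px [83. 31.] area 208 mean [0.8865 0.6808] rectc 0.8875 0.6804 size 0.014 0.098 yaw -39.0
top px [10. 36.] area 261 mean [0.882  0.8464] rectc 0.8800 0.8491 size 0.037 0.095 yaw -28.3
top px [88. 42.] area 231 mean [0.8599 0.6686] rectc 0.8589 0.6691 size 0.016 0.094 yaw -37.0
top px [19. 48.] area 177 mean [0.852  0.8229] rectc 0.8517 0.8228 size 0.012 0.097 yaw -37.4
top px [97. 46.] area 224 mean [0.8474 0.6466] rectc 0.8477 0.6474 size 0.
[... 2187 characters left out ...]
758 size 0.012 0.082 yaw -41.5
top px [ 42. 143.] area 228 mean [0.6289 0.7606] rectc 0.6283 0.7609 size 0.015 0.084 yaw -39.1
top px [ 50. 149.] area 240 mean [0.6146 0.7422] rectc 0.6146 0.7421 size 0.016 0.089 yaw -37.1
top px [ 63. 162.] area 452 mean [0.5852 0.7137] rectc 0.5856 0.7157 size 0.040 0.099 yaw -39.5
top px [ 79. 175.] area 520 mean [0.556  0.6773] rectc 0.5558 0.6782 size 0.040 0.101 yaw -26.0
top px [ 95. 189.] area 567 mean [0.5248 0.6425] rectc 0.5185 0.6466 size 0.036 0.108 yaw -35.1
top px [235. 199.] area 201 mean [0.4924 0.3461] rectc 0.4923 0.3459 size 0.089 0.012 yaw 35.6
top px [208. 210.] area 207 mean [0.4723 0.4036] rectc 0.4725 0.4033 size 0.089 0.013 yaw 41.2
```

View pics/w2z.png

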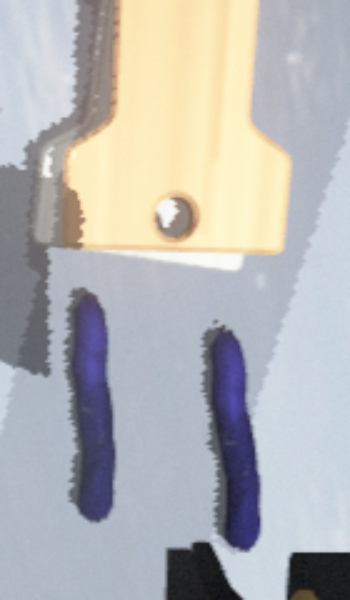

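Run:
```python
from h import *
plan([.491,.3475,.06],126.3)
plan([.491,.3475,.027],126.3)
```

```text
turn [ 0.0006  0.9793 -0.0004] (rows>=26) shift [ 0.     1.52  -0.076] q6 -1.722
 turn [-0.0002 -0.0207 -0.0004] (rows>=1) shift [-0.     1.52   0.076] q6 -1.722
 turn [ 0.0006  0.9793 -0.0004] (rows>=26) shift [ 0.     1.85  -0.076] q6 -1.722
 turn [-0.0002 -0.0207 -0.0004] (rows>=1) shift [-0.     1.85   0.076] q6 -1.722
```

>>> play_rows([
  [0.45, 0, 0, 0.038, 0, -0.0105, 0],
  [0.45, 0, 0.1, 0.038, 0, -0.0105, 0],
  [0.45, 0, 0.25, 0, 0, 0, 0],
  [0.45, 0, 0.3, 0, 0, 0, 0],
  [0.45, 0, 0.3, 0, 0, 0, 0],
  [0.45, 0, 0.3, 0, 0, 0, 0],
  [0.45, 0, 0.25, 0, 0, 0, 0],
  [0.45, 0, 0.15, 0, 0, 0, 0],
  [0.45, 0, 0.1, 0, 0, 0, 0],
  [0.45, 0, 0.05, 0, 0, 0, 0],
  [0.45, 0, 0, 0, 0, 0, 0],
])

```text
time: 2.85
position: [0.4897, 0.3492, 0.0319]
tool_rot: [0.671, 0.221, -0.223, -0.671]
ft_force: [-0.8, 0.5, -0.6]
grip_width: 0.0388
```

Run:
```python
from h import *
st(); plan([.491,.3475,.027],126.3); snap("wrist","w3")
```

```text
t 2.85 p [0.4897 0.3492 0.0319] jaw 126.59 ydown [-0.0015 -0.0006 -1.    ] q [ 0.434  0.801  1.629  0.     0.713 -1.776] F [-0.8  0.5 -0.6] w 0.0388
 turn [-0.0001  0.0016 -0.0005] (rows>=1) shift [ 0.     0.049 -0.022] q6 -1.776
 turn [-0.0008 -0.9984  0.0002] (rows>=27) shift [-0.     0.049  0.022] q6 -1.776
```

View pics/w3.png

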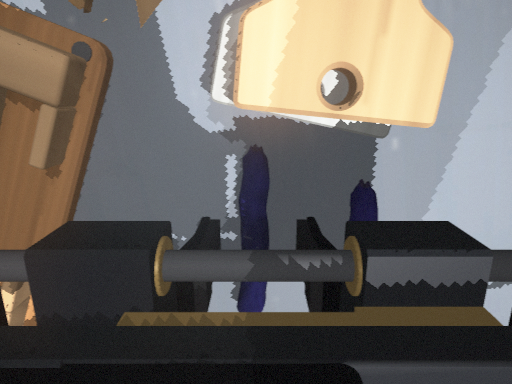

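The fingers straddle the roll with the roll centred, so the wrist camera agrees with the arm. I'll go down the last few millimetres and grip.

>>> play_rows([
  [0.45, 0, 0.03, 0, 0, 0, 0],
  [0.45, 0, 0.017, 0, 0, 0, 0],
  [0.1, 0, 0, 0, 0, 0, 0],
  [0.1, 0, 0, 0, 0, 0, 0],
  [0.1, 0, 0, 0, 0, 0, 0],
  [0.1, 0, 0, 0, 0, 0, 0],
  [0.1, 0, 0, 0, 0, 0, 0],
], grip_force=10)

```text
time: 3.48
position: [0.4911, 0.3487, 0.0281]
tool_rot: [-0.672, -0.222, 0.221, 0.672]
ft_force: [-0.6, -0.7, 1.2]
grip_width: 0.016
```

Run:
```python
from h import *
st(); plan([*mw(0,-.021),.12],105.2); plan([*mw(0,.021),.12],105.2)
```

```text
t 3.48 p [0.4911 0.3487 0.0281] jaw 126.50 ydown [ 0.0003  0.0002 -1.    ] q [ 0.432  0.807  1.629  0.     0.705 -1.776] F [-0.6 -0.7  1.2] w 0.0160
 turn [-0.      0.1183  0.0001] (rows>=4) shift [ 0.206 -0.919 -1.616] q6 -1.776
 turn [ 0.0002 -0.8817  0.    ] (rows>=24) shift [-0.206 -0.919  1.616] q6 -1.776
 turn [-0.      0.1183  0.0001] (rows>=4) shift [ 0.206 -0.919 -1.196] q6 -1.776
 turn [ 0.0002 -0.8817  0.    ] (rows>=24) shift [-0.206 -0.919  1.196] q6 -1.776
```

>>> play_rows([
  [0.1, 0, -0.15, 0, 0, 0, 0],
  [0.1, 0, -0.3, 0, 0, 0, 0],
  [0.1, 0, -0.3, 0, 0, 0.03, 0],
  [0.1, 0, -0.3, 0, 0, 0.03, 0],
  [0.1, 0, -0.3, 0, 0, 0.03, 0],
  [0.1, 0, -0.3, 0, 0, 0.028, 0],
  [0.1, 0, -0.2, 0, 0, 0, 0],
  [0.1, 0, 0, 0, 0, 0, 0],
])

```text
time: 4.15
position: [0.4935, 0.35, 0.2181]
tool_rot: [-0.7, -0.097, 0.091, 0.702]
ft_force: [0.5, 0.9, 0.5]
grip_width: 0.0158
```

Run:
```python
from h import *
st(); plan([*mw(-.09,0),.22],105.2)
```

```text
t 4.15 p [0.4935 0.35   0.2181] jaw 105.28 ydown [ 0.0094  0.0043 -0.9999] q [ 0.432  0.531  1.522  0.     1.078 -1.405] F [0.5 0.9 0.5] w 0.0158
 turn [-0.0006  0.0004  0.0032] (rows>=1) shift [-0.721 -0.019 -1.412] q6 -1.405
 turn [ 0.0051 -0.9995  0.0009] (rows>=27) shift [ 0.721 -0.019  1.412] q6 -1.405
```

>>> play_rows([
  [0.1, -0.06, 0, -0.11, 0, 0, 0],
  [0.1, -0.15, 0, -0.3, 0, 0, 0],
  [0.1, -0.15, 0, -0.3, 0, 0, 0],
  [0.1, -0.15, 0, -0.3, 0, 0, 0],
  [0.1, -0.15, 0, -0.3, 0, 0, 0],
  [0.1, -0.06, 0, -0.1, 0, 0, 0],
  [0.1, 0, 0, 0, 0, 0, 0],
  [0.1, 0, 0, 0, 0, 0, 0],
  [0.1, 0, 0, 0, 0, 0, 0],
])

```text
time: 4.9
position: [0.4588, 0.1943, 0.2124]
tool_rot: [-0.701, -0.094, 0.094, 0.701]
ft_force: [0.5, -0.6, -0.2]
grip_width: 0.0158
```

Run:
```python
from h import *
st(); snap("wrist","w4"); st()
P=cp("wrist"); print([x.tolist() for x in P],file=open("w4P.txt","w"))
for n,x,y,z in [("pinN",-.062,0,.084),("pinF",.062,0,.084),("c",0,0,.01),("gL",0,.021,.01)]: print(n,proj("wrist",[*mw(x,y),z],P))
```

```text
t 4.90 p [0.4588 0.1943 0.2124] jaw 105.27 ydown [-0.0003  0.0004 -1.    ] q [ 0.176  0.409  1.784  0.001  0.949 -1.662] F [ 0.5 -0.6 -0.2] w 0.0158
t 4.95 p [0.4589 0.1946 0.2125] jaw 105.32 ydown [ 0.0001  0.0004 -1.    ] q [ 0.176  0.409  1.783  0.001  0.949 -1.662] F [ 0.5  0.9 -0.3] w 0.0159
pinN [257.1364 220.1252]
pinF [257.0099 344.9379]
c [257.209  248.9049]
gL [276.3774 248.9291]
```

View pics/w4.png

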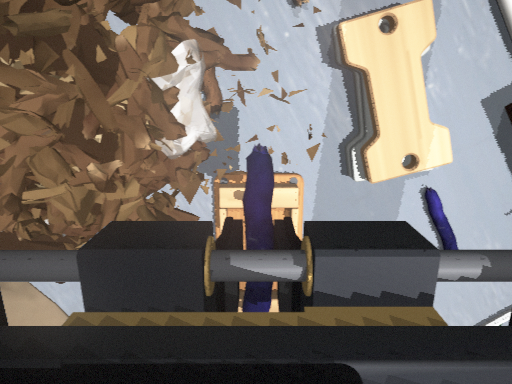

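Run:
```python
from h import *
for n,x,y,z in [("cL",-.083,.047,.01),("cR",-.083,-.047,.01),("blkL",-.074,.040,.027),("blkR",-.074,-.04,.027)]: print(n,proj("wrist",[*mw(x,y),z]))
im=cv2.imread("pics/w4.png"); cv2.imwrite("pics/w4z.png",cv2.resize(im[130:240,190:330],None,fx=5,fy=5,interpolation=cv2.INTER_CUBIC))
```

```text
cL [302.8527 175.2385]
cR [211.7179 175.1081]
blkL [297.6595 188.0629]
blkR [216.8444 187.9497]
```

View pics/w4z.png

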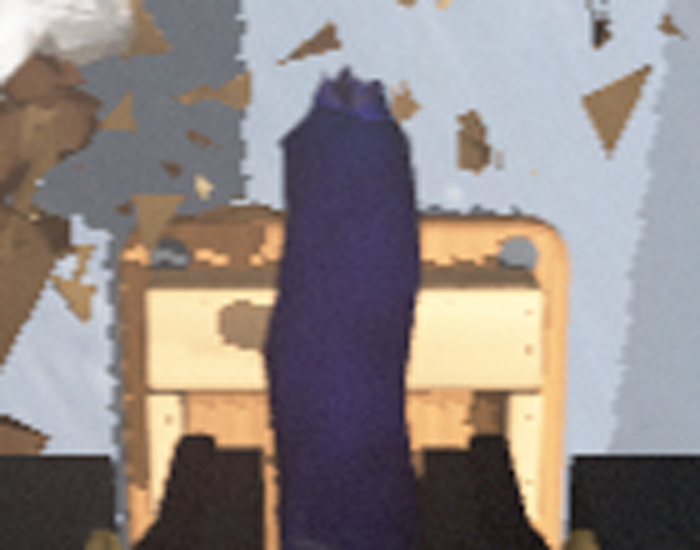

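```bash
sed -i 's/^MO=.*/MO=np.array([.5458,.2193]); MY=math.radians(15.2)/' h.py
python3 - <<'E'
from h import *
st(); plan([*mw(0,-.021),.12],105.2); print(mw(0,-.021))
# roll ends
o=robot.get_obs(); C=R.from_quat(o["tool_rot"]).as_matrix()
print("front end in tool",C.T@(onz("wrist",(259.5,146),.192)-o["position"]))
E
```

```text
t 4.95 p [0.4589 0.1946 0.2125] jaw 105.32 ydown [ 0.0001  0.0004 -1.    ] q [ 0.176  0.409  1.783  0.001  0.949 -1.662] F [ 0.5  0.9 -0.3] w 0.0159
 turn [-0.0001  0.0007  0.0001] (rows>=1) shift [ 0.903  0.925 -0.199] q6 -1.662
 turn [ 0.0001 -0.9993  0.0002] (rows>=27) shift [-0.903  0.925  0.199] q6 -1.662
[0.5513 0.199 ]
front end in tool [-0.0484  0.0205  0.001 ]
```

Roll a is centred in the grip, with its front end at -48 mm. I'll move over the right groove.

>>> play_rows([
  [0.1, 0.12, 0, -0.03, 0, 0, 0],
  [0.1, 0.26, 0, -0.06, 0, 0, 0],
  [0.1, 0.26, 0, -0.06, 0, 0, 0],
  [0.1, 0.2, 0.1, -0.04, 0, 0, 0],
  [0.1, 0.063, 0.25, -0.009, 0, 0, 0],
  [0.1, 0, 0.3, 0, 0, 0, 0],
  [0.1, 0, 0.2, 0, 0, 0, 0],
  [0.1, 0, 0.07, 0, 0, 0, 0],
  [0.1, 0, 0, 0, 0, 0, 0],
  [0.1, 0, 0, 0, 0, 0, 0],
])

```text
time: 5.78
position: [0.5513, 0.1992, 0.121]
tool_rot: [-0.701, -0.095, 0.094, 0.701]
ft_force: [1.1, 0.2, 0.5]
grip_width: 0.0158
```

Run:
```python
from h import *
st(); plan([*mw(0,-.021),.037],105.2); snap("wrist","w5")
snap("side","s5",(230,160,360,280),5); st()
```

```text
t 5.78 p [0.5513 0.1992 0.121 ] jaw 105.34 ydown [ 0.0004  0.0001 -1.    ] q [ 0.156  0.645  1.638  0.     0.858 -1.682] F [1.1 0.2 0.5] w 0.0158
 turn [-0.      0.0008  0.0001] (rows>=1) shift [-0.     0.84  -0.002] q6 -1.682
 turn [ 0.0002 -0.9992  0.    ] (rows>=27) shift [0.    0.84  0.002] q6 -1.682
t 5.88 p [0.5521 0.1989 0.1223] jaw 105.32 ydown [ 0.0031  0.0005 -1.    ] q [ 0.156  0.643  1.638  0.     0.857 -1.683] F [-0.2  0.5  0.4] w 0.0159
```

View pics/w5.png

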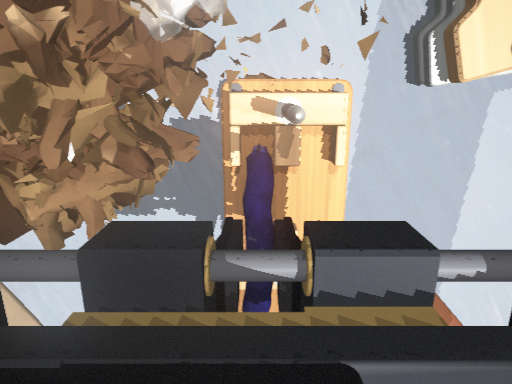

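View pics/s5.png

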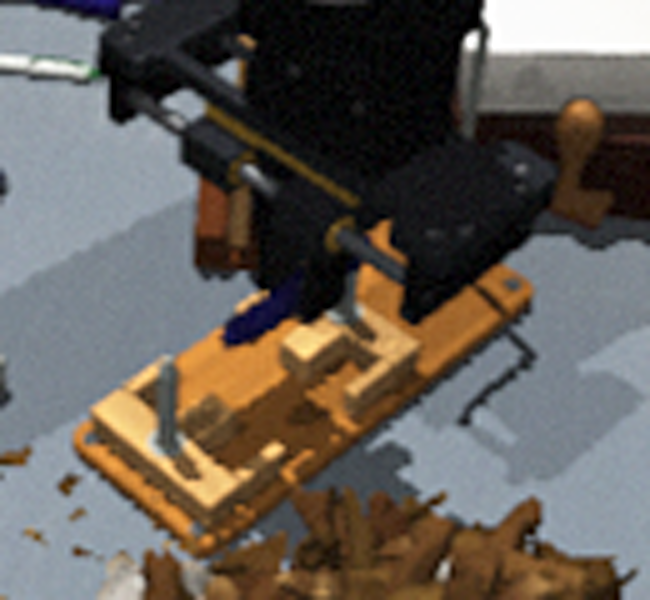

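Run:
```python
from h import *
im,P=snap("wrist","w5b",(210,70,360,210),5); st()
for n,x,y,z in [("pinN",-.062,0,.084),("pinbase",-.062,0,.027),("cL",-.083,.047,.01),("cR",-.083,-.047,.01)]:
    u=proj("wrist",[*mw(x,y),z],P); print(n,u,(u-[210,70])*5)
```

```text
t 5.93 p [0.5521 0.1988 0.1224] jaw 105.30 ydown [ 0.0034  0.0006 -1.    ] q [ 0.155  0.643  1.638  0.     0.857 -1.683] F [-0.1  0.2 -0.3] w 0.0158
pinN [299.5965 112.6685] [447.9823 213.3424]
pinbase [289.5178 107.8298] [397.5891 189.1488]
cL [355.1159  76.2086] [725.5796  31.0428]
cR [221.1364  76.0026] [55.682  30.0131]
```

View pics/w5b.png

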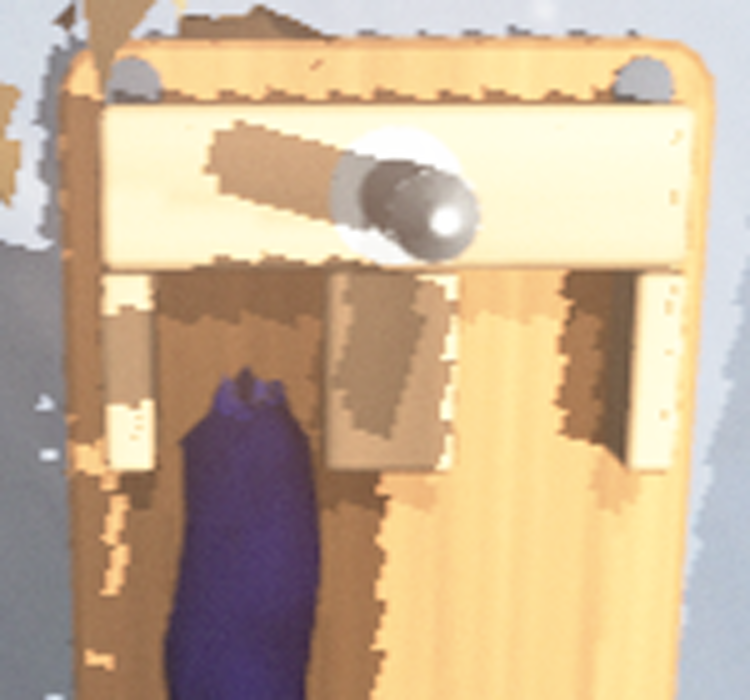

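The near pin's tip and base fall within 0.5 px of the prediction, so the mould pose is good. I'll lower the roll.

>>> play_rows([
  [0.1, -0.006, 0.1, 0, 0, 0, 0],
  [0.1, 0, 0.2, 0, 0, 0, 0],
  [0.1, 0, 0.2, 0, 0, 0, 0],
  [0.1, 0, 0.15, 0, 0, 0, 0],
  [0.1, 0, 0.1, 0, 0, 0, 0],
  [0.1, 0, 0.05, 0, 0, 0, 0],
  [0.1, 0, 0.02, 0, 0, 0, 0],
  [0.1, 0, 0.01, 0, 0, 0, 0],
  [0.1, 0, 0, 0, 0, 0, 0],
  [0.1, 0, 0, 0, 0, 0, 0],
])

```text
time: 6.77
position: [0.551, 0.1983, 0.0387]
tool_rot: [-0.701, -0.095, 0.093, 0.701]
ft_force: [0.0, 0.8, 0.4]
grip_width: 0.0159
```

Run:
```python
from h import *
st(); plan([*mw(0,-.021),.0385],105.2); snap("wrist","w6",(160,0,360,230),3)
```

```text
t 6.77 p [0.551  0.1983 0.0387] jaw 105.27 ydown [ 0.0019  0.0003 -1.    ] q [ 0.155  0.777  1.672  0.     0.69  -1.683] F [0.  0.8 0.4] w 0.0159
 turn [0.0001 0.0004 0.0006] (rows>=1) shift [0.005 0.002 0.007] q6 -1.683
 turn [ 0.001  -0.9996 -0.0001] (rows>=27) shift [-0.005  0.002 -0.007] q6 -1.683
```

View pics/w6.png

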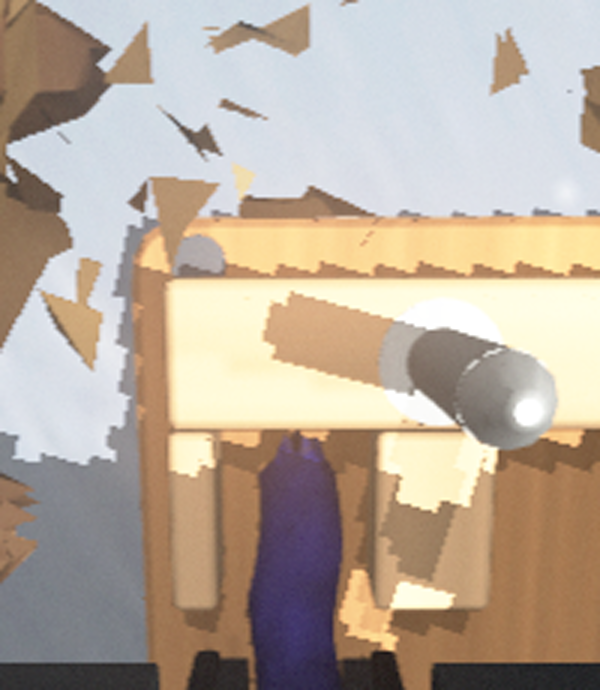

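The roll sits between the ribs. I'll release it with a small opening and rise.

>>> play_rows([
  [0.3, 0, 0, 0, 0, 0, 0],
  [0.3, 0, 0, 0, 0, 0, 0],
  [0.3, 0, 0, 0, 0, 0, 0],
  [0.3, 0, -0.1, 0, 0, 0, 0],
  [0.3, 0, -0.25, 0, 0, 0, 0],
  [0.3, 0, -0.35, 0, 0, 0, 0],
  [0.4, 0, -0.35, 0, 0, 0, 0],
  [0.45, 0, -0.35, 0, 0, 0, 0],
  [0.45, 0, -0.25, 0, 0, 0, 0],
  [0.45, 0, -0.1, 0, 0, 0, 0],
])

```text
time: 7.65
position: [0.5524, 0.1985, 0.218]
tool_rot: [-0.701, -0.097, 0.091, 0.701]
ft_force: [0.4, 0.4, 0.3]
grip_width: 0.0381
```

Run:
```python
from h import *
st(); plan([.466,.400,.2],131.1); snap("wrist","w7"); snap("side","s7",(150,150,350,280),4); rolls()
```

```text
t 7.65 p [0.5524 0.1985 0.218 ] jaw 105.28 ydown [ 0.0085  0.0013 -1.    ] q [ 0.155  0.509  1.567  0.     1.057 -1.683] F [0.4 0.4 0.3] w 0.0381
 turn [-0.0036  0.8566  0.0012] (rows>=23) shift [-0.673  0.18  -2.086] q6 -1.683
 turn [ 0.0009 -0.1434  0.0026] (rows>=4) shift [0.673 0.18  2.086] q6 -1.683
wrist px [474. 139.] area 1119 mean [0.4688 0.404 ] rectc 0.4705 0.4048 size 0.093 0.016 yaw 41.9
wrist px [259. 144.] area 399 mean [0.5303 0.1942] rectc 0.5345 0.1943 size 0.054 0.012 yaw 15.2
wrist px [260. 196.] area 138 mean [0.5838 0.2095] rectc 0.5816 0.2078 size 0.030 0.009 yaw 9.6
```

View pics/w7.png

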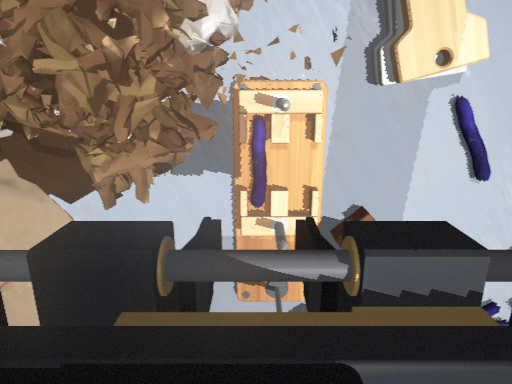

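View pics/s7.png

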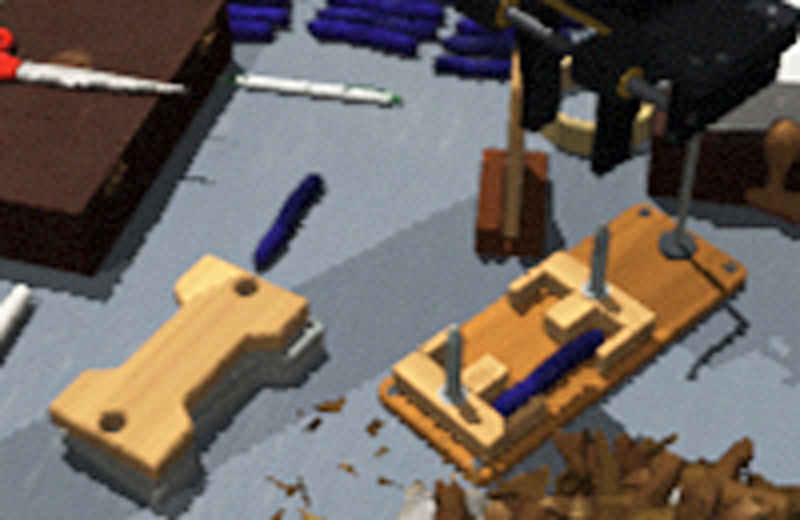

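Roll a lies in the right groove, seen in both the wrist and side views. Next is roll b.

Run:
```python
from h import *
plan([.4703,.4053,.1],131.3)
```

```text
turn [-0.0005  0.8554  0.0002] (rows>=23) shift [-0.767  1.134 -2.084] q6 -1.683
 turn [ 0.0001 -0.1446  0.0004] (rows>=4) shift [0.767 1.134 2.084] q6 -1.683
```

>>> play_rows([
  [0.45, 0, 0, 0, 0, -0.0362, 0],
  [0.45, 0, 0, 0, 0, -0.0362, 0],
  [0.45, 0, 0, 0, 0, -0.0362, 0],
  [0.45, 0, 0, 0, 0, -0.036, 0],
  [0.45, 0.06, 0, 0.15, 0, 0, 0],
  [0.45, 0.13, 0, 0.35, 0, 0, 0],
  [0.45, 0.13, 0, 0.35, 0, 0, 0],
  [0.45, 0.13, 0, 0.35, 0, 0, 0],
  [0.45, 0.13, 0, 0.35, 0, 0, 0],
  [0.45, 0.13, 0, 0.35, 0, 0, 0],
  [0.45, 0.057, 0, 0.184, 0, 0, 0],
  [0.45, 0, 0.1, 0, 0, 0, 0],
])

```text
time: 8.8
position: [0.468, 0.4092, 0.2015]
tool_rot: [-0.661, -0.251, 0.251, 0.662]
ft_force: [0.6, 0.2, 0.4]
grip_width: 0.0392
```

>>> play_rows([
  [0.45, 0, 0.3, 0, 0, 0, 0],
  [0.45, 0, 0.3, 0, 0, 0, 0],
  [0.45, 0, 0.25, 0, 0, 0, 0],
  [0.45, 0, 0.1, 0, 0, 0, 0],
  [0.45, 0, 0, 0, 0, 0, 0],
  [0.45, 0, 0, 0, 0, 0, 0],
])

```text
time: 9.3
position: [0.4702, 0.4044, 0.1066]
tool_rot: [0.662, 0.248, -0.25, -0.662]
ft_force: [0.9, 0.7, -0.0]
grip_width: 0.0395
```

Run:
```python
from h import *
st(); plan([.4703,.4053,.028],131.3); snap("wrist","w8"); rolls()
```

```text
t 9.30 p [0.4702 0.4044 0.1066] jaw 131.26 ydown [-0.0024 -0.0016 -1.    ] q [ 0.53   0.702  1.553 -0.     0.889 -1.76 ] F [ 0.9  0.7 -0. ] w 0.0395
 turn [ 0.0014  0.9998 -0.0002] (rows>=27) shift [-0.007  0.786 -0.006] q6 -1.76
 turn [-0.0001 -0.0002 -0.0009] (rows>=1) shift [0.007 0.786 0.006] q6 -1.76
wrist px [258. 160.] area 657 mean [0.4509 0.3881] rectc 0.4514 0.3882 size 0.034 0.013 yaw 38.0
wrist px [259. 221.] area 899 mean [0.4851 0.4195] rectc 0.4836 0.4177 size 0.051 0.014 yaw 36.4
```

View pics/w8.png

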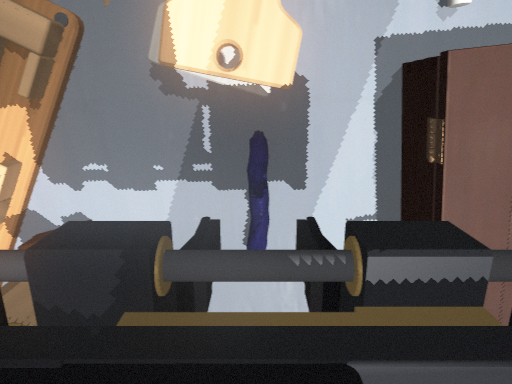

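The roll lies straight below, centred between the fingers. I'll descend and grip.

>>> play_rows([
  [0.45, 0.007, 0.15, 0.006, 0, 0, 0],
  [0.45, 0, 0.25, 0, 0, 0, 0],
  [0.45, 0, 0.2, 0, 0, 0, 0],
  [0.45, 0, 0.1, 0, 0, 0, 0],
  [0.45, 0, 0.06, 0, 0, 0, 0],
  [0.45, 0, 0.025, 0, 0, 0, 0],
  [0.45, 0, 0, 0, 0, 0, 0],
  [0.1, 0, 0, 0, 0, 0, 0],
  [0.1, 0, 0, 0, 0, 0, 0],
  [0.1, 0, 0, 0, 0, 0, 0],
  [0.1, 0, 0, 0, 0, 0, 0],
  [0.1, 0, 0, 0, 0, 0, 0],
])

```text
time: 10.4
position: [0.4708, 0.4064, 0.0299]
tool_rot: [-0.662, -0.25, 0.249, 0.662]
ft_force: [0.1, 0.1, 2.3]
grip_width: 0.0156
```

>>> play_rows([
  [0.1, 0, -0.15, 0, 0, 0, 0],
  [0.1, 0, -0.3, 0, 0, 0, 0],
  [0.1, 0, -0.3, 0, 0, 0.03, 0],
  [0.1, 0, -0.3, 0, 0, 0.03, 0],
  [0.1, 0, -0.2, 0, 0, 0.03, 0],
  [0.1, 0, -0.1, 0, 0, 0.03, 0],
  [0.1, 0, 0, 0, 0, 0.025, 0],
  [0.1, 0, 0, 0, 0, 0, 0],
])

```text
time: 11.07
position: [0.4709, 0.4065, 0.1657]
tool_rot: [-0.701, -0.094, 0.092, 0.701]
ft_force: [0.9, -0.1, -0.9]
grip_width: 0.0159
```

Run:
```python
from h import *
st(); plan([*mw(0,.021),.122],105.2); snap("wrist","w9")
```

```text
t 11.07 p [0.4709 0.4065 0.1657] jaw 105.13 ydown [ 0.0021  0.0012 -1.    ] q [ 0.533  0.621  1.516  0.     1.003 -1.302] F [ 0.9 -0.1 -0.9] w 0.0159
 turn [-0.0012  0.9996 -0.0003] (rows>=27) shift [-0.232  0.437  1.793] q6 -1.302
 turn [-0.0002 -0.0004  0.0007] (rows>=1) shift [ 0.232  0.437 -1.793] q6 -1.302
```

View pics/w9.png

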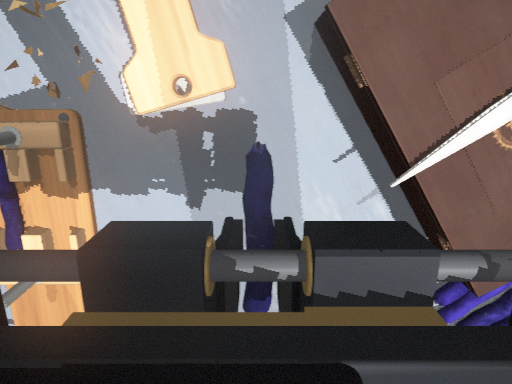

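>>> play_rows([
  [0.1, 0.03, 0, -0.15, 0, 0, 0],
  [0.1, 0.045, 0, -0.35, 0, 0, 0],
  [0.1, 0.045, 0, -0.35, 0, 0, 0],
  [0.1, 0.045, 0, -0.35, 0, 0, 0],
  [0.1, 0.045, 0, -0.35, 0, 0, 0],
  [0.1, 0.022, 0.05, -0.18, 0, 0, 0],
  [0.1, 0, 0.15, -0.063, 0, 0, 0],
  [0.1, 0, 0.15, 0, 0, 0, 0],
  [0.1, 0, 0.08, 0, 0, 0, 0],
  [0.1, 0, 0, 0, 0, 0, 0],
  [0.1, 0, 0, 0, 0, 0, 0],
])

```text
time: 12.03
position: [0.5393, 0.2394, 0.1206]
tool_rot: [0.701, 0.093, -0.095, -0.701]
ft_force: [0.5, 0.5, -0.7]
grip_width: 0.0158
```

Run:
```python
from h import *
st(); plan([*mw(0,.021),.0405],105.2); snap("wrist","w10")
```

```text
t 12.03 p [0.5393 0.2394 0.1206] jaw 105.27 ydown [-0.002  -0.0004 -1.    ] q [ 0.229  0.651  1.626  0.     0.867 -1.609] F [ 0.5  0.5 -0.7] w 0.0158
 turn [-0.      0.0004 -0.0006] (rows>=1) shift [ 0.01   0.801 -0.001] q6 -1.609
 turn [-0.001  -0.9996  0.0001] (rows>=27) shift [-0.01   0.801  0.001] q6 -1.609
```

View pics/w10.png

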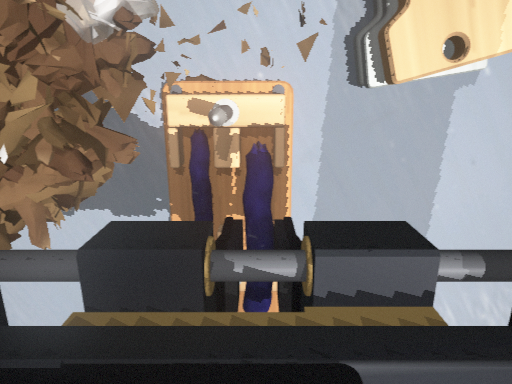

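>>> play_rows([
  [0.1, 0.008, 0.1, 0, 0, 0, 0],
  [0.1, 0, 0.2, 0, 0, 0, 0],
  [0.1, 0, 0.2, 0, 0, 0, 0],
  [0.1, 0, 0.15, 0, 0, 0, 0],
  [0.1, 0, 0.08, 0, 0, 0, 0],
  [0.1, 0, 0.05, 0, 0, 0, 0],
  [0.1, 0, 0.015, 0, 0, 0, 0],
  [0.1, 0, 0, 0, 0, 0, 0],
  [0.1, 0, 0, 0, 0, 0, 0],
])

```text
time: 12.83
position: [0.5414, 0.2397, 0.0426]
tool_rot: [-0.701, -0.094, 0.093, 0.701]
ft_force: [0.9, -0.6, 0.1]
grip_width: 0.0159
```

Run:
```python
from h import *
st(); plan([*mw(0,.021),.0405],105.2); snap("wrist","w11")
```

```text
t 12.83 p [0.5414 0.2397 0.0426] jaw 105.21 ydown [ 0.0016  0.0004 -1.    ] q [ 0.228  0.775  1.654 -0.     0.71  -1.608] F [ 0.9 -0.6  0.1] w 0.0159
 turn [0.     0.0001 0.0005] (rows>=1) shift [-0.011  0.021  0.001] q6 -1.608
 turn [ 0.0008 -0.9999 -0.    ] (rows>=27) shift [ 0.011  0.021 -0.001] q6 -1.608
```

View pics/w11.png

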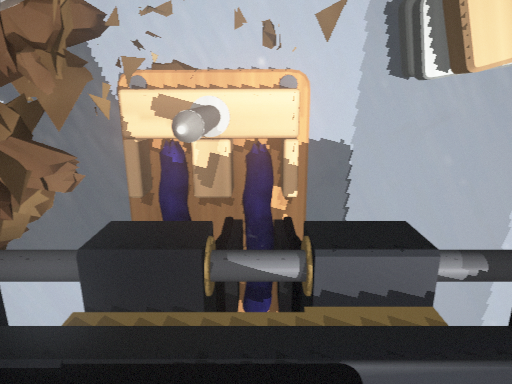

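>>> play_rows([
  [0.1, -0.008, 0.02, 0, 0, 0, 0],
  [0.1, 0, 0, 0, 0, 0, 0],
  [0.29, 0, 0, 0, 0, 0, 0],
  [0.29, 0, 0, 0, 0, 0, 0],
  [0.29, 0, 0, 0, 0, 0, 0],
  [0.29, 0, -0.1, 0, 0, 0, 0],
  [0.29, 0, -0.25, 0, 0, 0, 0],
  [0.29, 0, -0.35, 0, 0, 0, 0],
  [0.4, 0, -0.35, 0, 0, 0, 0],
  [0.6, 0, -0.35, 0, 0, 0, 0],
  [0.75, 0, -0.25, 0, 0, 0, 0],
  [0.75, 0, -0.1, 0, 0, 0, 0],
])

```text
time: 13.88
position: [0.542, 0.2399, 0.2201]
tool_rot: [-0.701, -0.097, 0.091, 0.701]
ft_force: [0.1, -0.1, -0.6]
grip_width: 0.0445
```

Run:
```python
from h import *
st(); snap("wrist","w12"); snap("side","s12",(150,150,350,280),4); rolls()
```

```text
t 13.88 p [0.542  0.2399 0.2201] jaw 105.21 ydown [ 0.0084  0.002  -1.    ] q [ 0.228  0.513  1.55   0.     1.069 -1.608] F [ 0.1 -0.1 -0.6] w 0.0445
wrist px [257. 141.] area 388 mean [0.5176 0.233 ] rectc 0.5215 0.2328 size 0.054 0.011 yaw 13.9
```

View pics/w12.png

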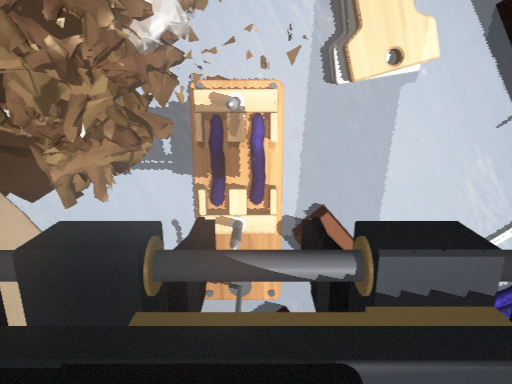

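View pics/s12.png

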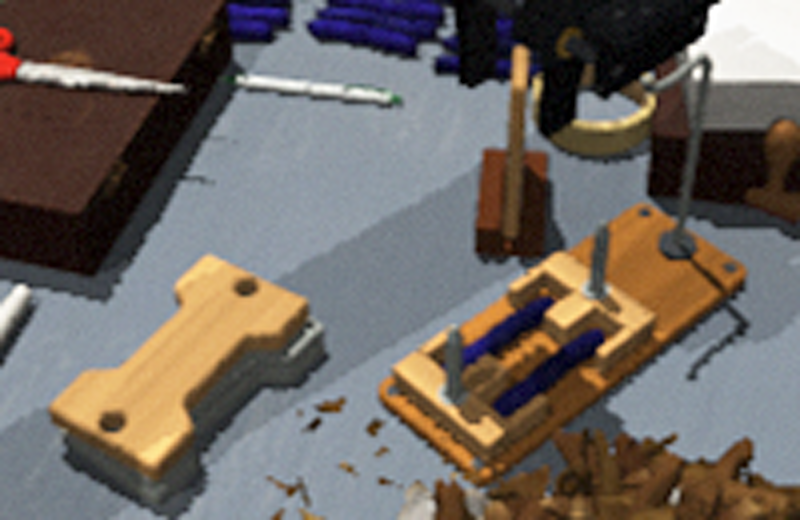

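Both rolls are in their grooves in both views. Next is a wrist-camera look at the lid.

Run:
```python
from h import *
st(); plan([.4214,.3384,.24],120.8)
```

```text
t 14.03 p [0.5399 0.2393 0.2154] jaw 105.20 ydown [ 0.0012  0.0003 -1.    ] q [ 0.228  0.519  1.555 -0.     1.066 -1.608] F [-0.5  0.5 -0.3] w 0.0553
 turn [-0.0005  0.9133  0.0001] (rows>=25) shift [ 0.51  -0.246 -1.458] q6 -1.608
 turn [ 0.0001 -0.0867  0.0004] (rows>=3) shift [-0.51  -0.246  1.458] q6 -1.608
```

>>> play_rows([
  [0.75, 0, -0.04, 0, 0, -0.029, 0],
  [0.75, 0, -0.04, 0, 0, -0.029, 0],
  [0.75, 0, -0.04, 0, 0, -0.029, 0],
  [0.75, -0.05, -0.04, 0.13, 0, 0, 0],
  [0.75, -0.12, -0.04, 0.34, 0, 0, 0],
  [0.75, -0.12, -0.05, 0.34, 0, 0, 0],
  [0.75, -0.12, 0, 0.34, 0, 0, 0],
  [0.75, -0.07, 0, 0.22, 0, 0, 0],
  [0.75, -0.03, 0, 0.09, 0, 0, 0],
  [0.75, 0, 0, 0, 0, 0, 0],
  [0.75, 0, 0, 0, 0, 0, 0],
  [0.75, 0, 0, 0, 0, 0, 0],
])

```text
time: 15.03
position: [0.4221, 0.3379, 0.2394]
tool_rot: [0.682, 0.188, -0.188, -0.682]
ft_force: [0.3, -0.5, 0.5]
grip_width: 0.0652
```

Run:
```python
from h import *
st(); im,P=snap("wrist","w13"); st()
print([p.tolist() for p in P])
```

```text
t 15.03 p [0.4221 0.3379 0.2394] jaw 120.79 ydown [ 0.0001 -0.0006 -1.    ] q [ 0.469  0.425  1.653 -0.001  1.064 -1.639] F [ 0.3 -0.5  0.5] w 0.0652
t 15.08 p [0.4224 0.3377 0.2395] jaw 120.76 ydown [ 0.0001 -0.0004 -1.    ] q [ 0.468  0.425  1.653 -0.001  1.064 -1.639] F [ 0.5 -0.6  0. ] w 0.0655
[[[338.53470146408233, 0.0, 257.9248930954283], [0.0, 338.53470146408233, 185.428794891229], [0.0, 0.0, 1.0]], [[-0.5113489739305781, 0.8593730551455352, -0.0004230247911950341], [0.8295698182644016, 0.4937436767693419, 0.2608277176127174], [0.2243571783672471, 0.13302305717476462, -0.9653852716791191]], [-0.07483864628083334, -0.545892676596079, 0.2427262268150082]]
```

View pics/w13.png

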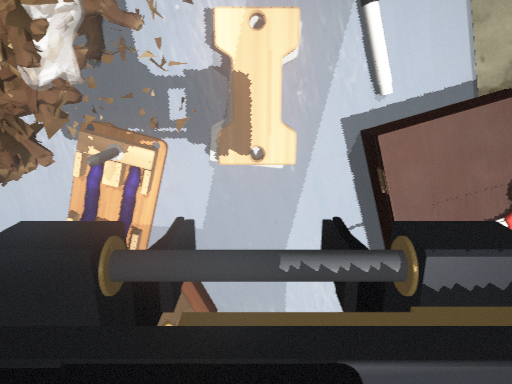

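```bash
cat >> h.py <<'E'
def holes(n,ua,ub,z,P=None):
    a,b=onz(n,ua,z,P),onz(n,ub,z,P); d=b-a
    print("z",z,"mid",(a+b)/2,"dist %.4f yaw %.2f"%(np.linalg.norm(d),math.degrees(math.atan2(d[1],d[0]))))
E
python3 - <<'E'
from h import *
im=cv2.imread("pics/w13.png"); g=cv2.resize(im[0:180,200:310],None,fx=3.3,fy=3.3,interpolation=cv2.INTER_CUBIC); cv2.imwrite("pics/w13z.png",g)
for z in(.035,.036,.045,.046): holes("wrist",(257.5,20.3),(257.5,153),z)
E
```

```text
z 0.035 mid [0.3574 0.299  0.035 ] dist 0.1238 yaw 30.70
z 0.036 mid [0.3574 0.2991 0.036 ] dist 0.1234 yaw 30.70
z 0.045 mid [0.3575 0.2991 0.045 ] dist 0.1202 yaw 30.70
z 0.046 mid [0.3575 0.2991 0.046 ] dist 0.1198 yaw 30.70
```

View pics/w13z.png

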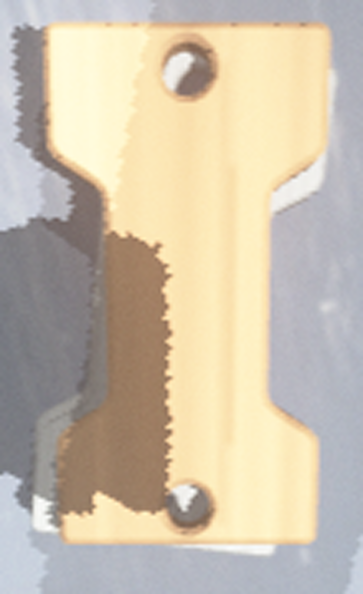

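The lid's top is at 36 mm, with its centre at (0.3574, 0.2991) and yaw 30.7°. The hole spacing of 123.4 mm at that height confirms two weights. I'll grip with the fingertips at 22 mm.

Run:
```python
from h import *
plan([.3574,.2991,.10],120.7)
im=cv2.imread("pics/side0.png")
print("box corner",tri("top",(200,271),"side",(187,160)), onz("top",(200,272),.05))
```

```text
turn [ 0.0001  0.0003 -0.    ] (rows>=1) shift [-0.756  1.395 -0.   ] q6 -1.639
 turn [-0.0001 -0.9997 -0.0002] (rows>=27) shift [0.756 1.395 0.   ] q6 -1.639
box corner (array([0.3675, 0.39  , 0.1954]), np.float64(0.04212961874858693)) [0.3445 0.4155 0.05  ]
```

>>> play_rows([
  [0.75, -0.08, 0.1, 0, 0, 0, 0],
  [0.75, -0.15, 0.2, 0, 0, 0, 0],
  [0.75, -0.15, 0.25, 0, 0, 0, 0],
  [0.75, -0.15, 0.25, 0, 0, 0, 0],
  [0.75, -0.15, 0.25, 0, 0, 0, 0],
  [0.75, -0.076, 0.2, 0, 0, 0, 0],
  [0.75, 0, 0.1, 0, 0, 0, 0],
  [0.75, 0, 0.045, 0, 0, 0, 0],
  [0.75, 0, 0, 0, 0, 0, 0],
  [0.75, 0, 0, 0, 0, 0, 0],
])

```text
time: 15.92
position: [0.3579, 0.2996, 0.1005]
tool_rot: [-0.682, -0.188, 0.187, 0.682]
ft_force: [-0.3, 0.3, 0.3]
grip_width: 0.0653
```

Run:
```python
from h import *
st(); plan([.3574,.2991,.047],120.7); snap("wrist","w14");snap("side","s14",(120,100,320,280),4)
```

```text
t 15.92 p [0.3579 0.2996 0.1005] jaw 120.78 ydown [ 0.0012  0.0005 -1.    ] q [ 0.457  0.577  1.951 -0.     0.612 -1.651] F [-0.3  0.3  0.3] w 0.0653
 turn [0.0001 0.0004 0.0004] (rows>=1) shift [-0.007  0.535 -0.002] q6 -1.651
 turn [ 0.0007 -0.9996 -0.0001] (rows>=27) shift [0.007 0.535 0.002] q6 -1.651
```

View pics/w14.png

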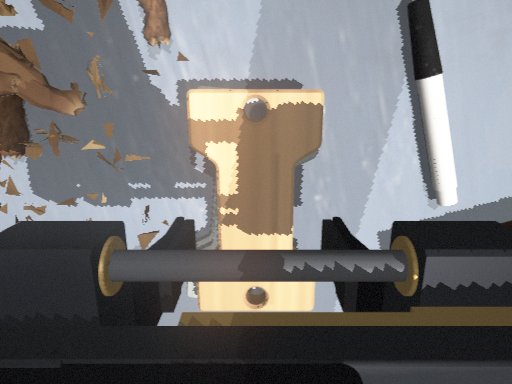

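View pics/s14.png

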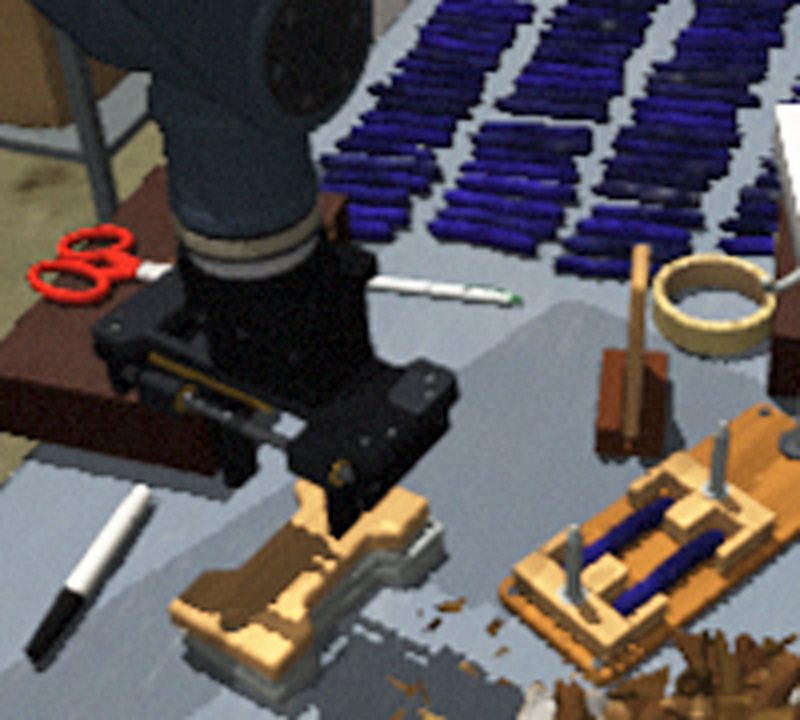

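>>> play_rows([
  [0.75, -0.005, 0.1, 0, 0, 0, 0],
  [0.75, 0, 0.15, 0, 0, 0, 0],
  [0.75, 0, 0.15, 0, 0, 0, 0],
  [0.75, 0, 0.09, 0, 0, 0, 0],
  [0.75, 0, 0.04, 0, 0, 0, 0],
  [0.75, 0, 0, 0, 0, 0, 0],
  [0.4, 0, 0, 0, 0, 0, 0],
  [0.4, 0, 0, 0, 0, 0, 0],
  [0.4, 0, 0, 0, 0, 0, 0],
  [0.4, 0, 0, 0, 0, 0, 0],
  [0.4, 0, 0, 0, 0, 0, 0],
], grip_force=30)

```text
time: 16.93
position: [0.3564, 0.2996, 0.0479]
tool_rot: [-0.682, -0.189, 0.188, 0.682]
ft_force: [0.2, -0.5, 3.3]
grip_width: 0.0478
```

Run:
```python
from h import *
st()
```

```text
t 16.93 p [0.3564 0.2996 0.0479] jaw 120.87 ydown [ 0.0013  0.0005 -1.    ] q [ 0.458  0.687  1.977 -0.     0.476 -1.651] F [ 0.2 -0.5  3.3] w 0.0478
```

>>> play_rows([
  [0.4, 0, -0.05, 0, 0, 0, 0],
  [0.4, 0, -0.1, 0, 0, 0, 0],
  [0.4, 0, -0.2, 0, 0, 0, 0],
  [0.4, 0, -0.25, 0, 0, 0, 0],
  [0.4, 0, -0.25, 0, 0, 0, 0],
  [0.4, 0, -0.15, 0, 0, 0, 0],
  [0.4, 0, -0.1, 0, 0, 0, 0],
  [0.4, 0, 0, 0, 0, 0, 0],
  [0.4, 0, 0, 0, 0, 0, 0],
])

```text
time: 17.68
position: [0.356, 0.2995, 0.1582]
tool_rot: [-0.681, -0.189, 0.188, 0.682]
ft_force: [-0.4, -0.1, -1.5]
grip_width: 0.0476
```

Run:
```python
from h import *
st(); snap("wrist","w15"); plan([*mw(0,0),.158],105.2)
```

```text
t 17.68 p [0.356  0.2995 0.1582] jaw 120.87 ydown [ 0.0015  0.0008 -1.    ] q [ 0.459  0.463  1.914  0.     0.763 -1.651] F [-0.4 -0.1 -1.5] w 0.0476
 turn [-0.      0.087  -0.0001] (rows>=3) shift [ 1.627 -0.006 -1.27 ] q6 -1.651
 turn [-0.0001 -0.913   0.    ] (rows>=25) shift [-1.627 -0.006  1.27 ] q6 -1.651
```

View pics/w15.png

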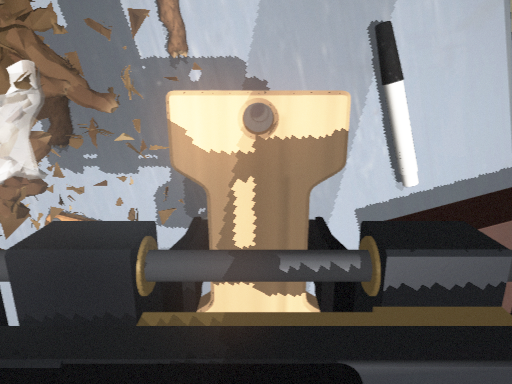

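```bash
cat >> h.py <<'E'
def intool(uv,dy,n="wrist"):
    """point in tool frame at tool y=dy on pixel ray"""
    o=robot.get_obs(); C=R.from_quat(o["tool_rot"]).as_matrix(); c,d=ray(n,uv)
    c=C.T@(c-o["position"]); d=C.T@d; return c+d*(dy-c[1])/d[1]
E
python3 - <<'E'
from h import *
im=cv2.imread("pics/w15.png"); g=im[75:170,160:360]; cv2.imwrite("pics/w15z.png",cv2.resize(g,None,fx=4,fy=4,interpolation=cv2.INTER_CUBIC))
for uv in [(259,118),(167,91.5),(350.5,91.5)]: print(intool(uv,.0119))
E
```

```text
[-0.0618  0.0119  0.0009]
[-0.0729  0.0119 -0.0382]
[-0.0728  0.0119  0.0398]
```

View pics/w15z.png

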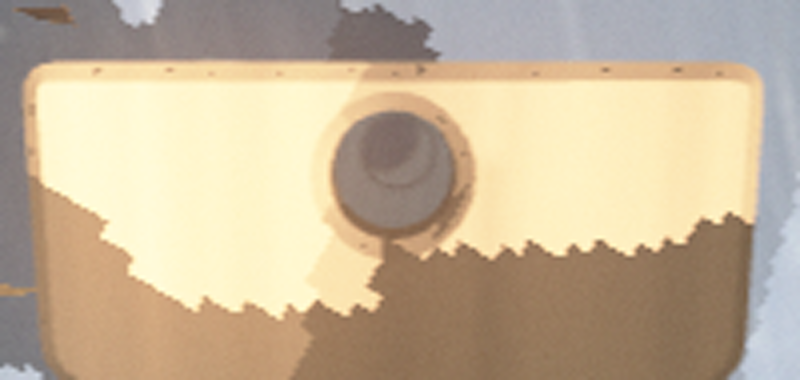

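The lid hangs square in the grip, with its near hole at tool x = -61.8 mm, z = +0.8 mm. I'll carry it to the mould.

>>> play_rows([
  [0.4, 0, 0, 0, 0, 0.029, 0],
  [0.4, 0, 0, 0, 0, 0.029, 0],
  [0.4, 0, 0, 0, 0, 0.029, 0],
  [0.4, 0.1, 0, -0.08, 0, 0, 0],
  [0.4, 0.25, 0, -0.19, 0, 0, 0],
  [0.4, 0.3, 0, -0.24, 0, 0, 0],
  [0.4, 0.3, 0, -0.24, 0, 0, 0],
  [0.4, 0.3, 0, -0.24, 0, 0, 0],
  [0.4, 0.25, 0, -0.19, 0, 0, 0],
  [0.4, 0.127, 0, -0.09, 0, 0, 0],
  [0.4, 0, 0, 0, 0, 0, 0],
  [0.4, 0, 0, 0, 0, 0, 0],
])

```text
time: 18.73
position: [0.5468, 0.2182, 0.1561]
tool_rot: [0.701, 0.093, -0.094, -0.701]
ft_force: [-0.6, 0.1, -1.7]
grip_width: 0.0474
```

>>> play_rows([
  [0.4, 0, 0.05, 0, 0, 0, 0],
  [0.4, 0, 0.1, 0, 0, 0, 0],
  [0.4, 0, 0.1, 0, 0, 0, 0],
  [0.4, 0, 0.05, 0, 0, 0, 0],
  [0.4, 0, 0, 0, 0, 0, 0],
  [0.4, 0, 0, 0, 0, 0, 0],
])

```text
time: 19.23
position: [0.5455, 0.2198, 0.1266]
tool_rot: [0.701, 0.093, -0.094, -0.701]
ft_force: [0.1, -0.6, -1.7]
grip_width: 0.0478
```

Run:
```python
from h import *
st(); im,P=snap("wrist","w16"); plan([*mw(0,0),.115],105.2); st()
print("pin tip pred",proj("wrist",[*mw(-.062,0),.084],P))
g=im[50:180,160:360,::-1]; cv2.imwrite("pics/w16z.png",cv2.resize(g,None,fx=4,fy=4,interpolation=cv2.INTER_CUBIC))
snap("side","s16",(220,140,360,280),4)
```

```text
t 19.23 p [0.5455 0.2198 0.1266] jaw 105.25 ydown [-0.0017 -0.0004 -1.    ] q [ 0.193  0.64   1.628 -0.     0.875 -1.644] F [ 0.1 -0.6 -1.7] w 0.0478
 turn [ 0.      0.0002 -0.0001] (rows>=1) shift [-0.003  0.122 -0.004] q6 -1.644
 turn [-0.0002 -0.9998 -0.    ] (rows>=27) shift [0.003 0.122 0.004] q6 -1.644
t 19.28 p [0.546  0.2198 0.1272] jaw 105.24 ydown [-0.0004 -0.0001 -1.    ] q [ 0.193  0.639  1.628 -0.     0.875 -1.644] F [ 0.3 -0.1 -0.9] w 0.0475
pin tip pred [256.457  114.3064]
```

View pics/w16z.png

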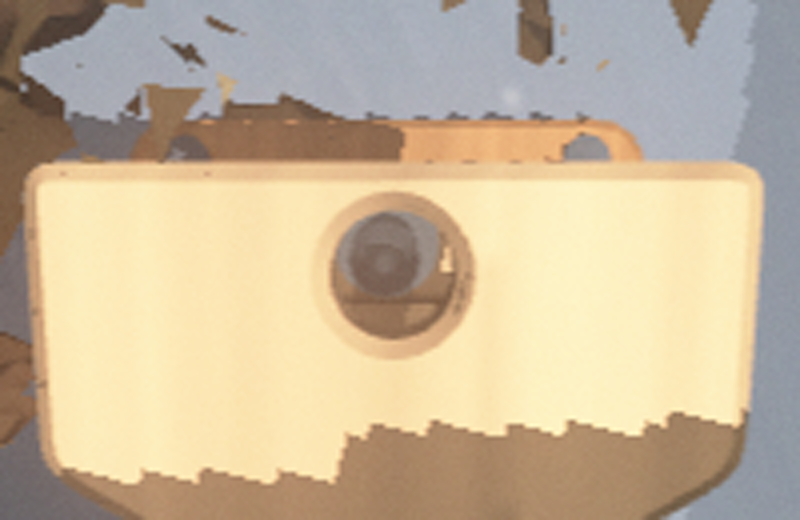

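View pics/s16.png

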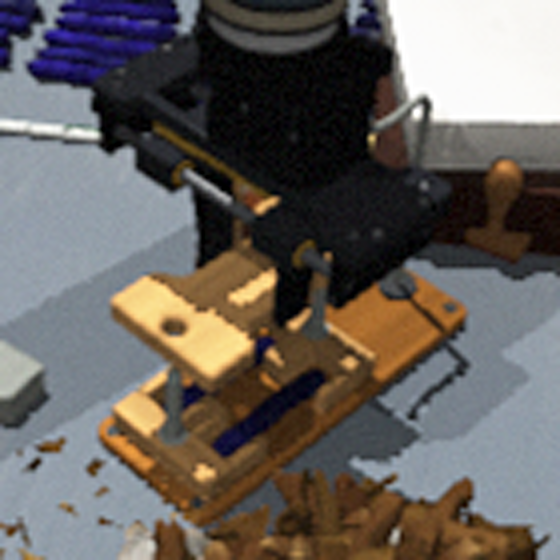

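Run:
```python
from h import *
print("hole",intool((258.2,118.1),.0119),"tip",intool((255,116.2),.0425))
```

```text
hole [-0.0619  0.0119  0.0004] tip [-0.0608  0.0425 -0.0012]
```

>>> play_rows([
  [0.4, 0.008, 0.05, -0.013, 0, 0, 0],
  [0.4, 0, 0.08, 0, 0, 0, 0],
  [0.4, 0, 0.05, 0, 0, 0, 0],
  [0.4, 0, 0.03, 0, 0, 0, 0],
  [0.4, 0, 0, 0, 0, 0, 0],
])

```text
time: 19.75
position: [0.5467, 0.2182, 0.1052]
tool_rot: [0.701, 0.093, -0.094, -0.701]
ft_force: [0.3, 0.3, -1.1]
grip_width: 0.0477
```

Run:
```python
from h import *
st(); im,P=snap("wrist","w17",(160,50,360,180),4)
```

```text
t 19.75 p [0.5467 0.2182 0.1052] jaw 105.19 ydown [-0.0022 -0.0004 -1.    ] q [ 0.19   0.673  1.638  0.     0.833 -1.646] F [ 0.3  0.3 -1.1] w 0.0477
```

View pics/w17.png

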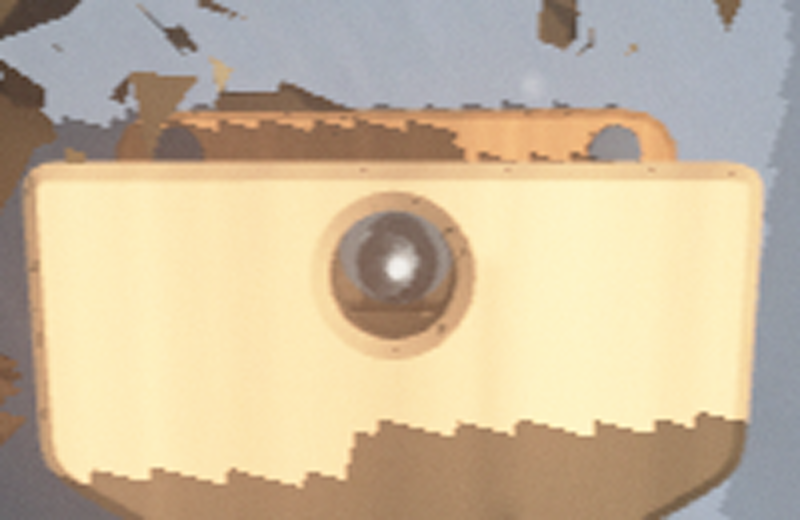

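The pin tip sits inside the near hole and almost centred: tip at (398,265), hole at (393,272) in the zoomed view. There is no contact force, so I'll continue down.

>>> play_rows([
  [0.4, 0, 0.04, 0, 0, 0, 0],
  [0.4, 0, 0.08, 0, 0, 0, 0],
  [0.4, 0, 0.08, 0, 0, 0, 0],
  [0.4, 0, 0.08, 0, 0, 0, 0],
  [0.4, 0, 0.07, 0, 0, 0, 0],
  [0.4, 0, 0.05, 0, 0, 0, 0],
  [0.4, 0, 0.04, 0, 0, 0, 0],
  [0.4, 0, 0, 0, 0, 0, 0],
  [0.4, 0, 0, 0, 0, 0, 0],
])

```text
time: 20.55
position: [0.5473, 0.2185, 0.0621]
tool_rot: [0.701, 0.093, -0.094, -0.701]
ft_force: [0.5, 0.7, -1.4]
grip_width: 0.0477
```

Run:
```python
from h import *
st(); im,P=snap("wrist","w18",(160,50,360,180),4); snap("side","s18",(220,140,360,280),4)
```

```text
t 20.55 p [0.5473 0.2185 0.0621] jaw 105.20 ydown [-0.0004 -0.0001 -1.    ] q [ 0.19   0.742  1.655  0.     0.746 -1.646] F [ 0.5  0.7 -1.4] w 0.0477
```

View pics/s18.png

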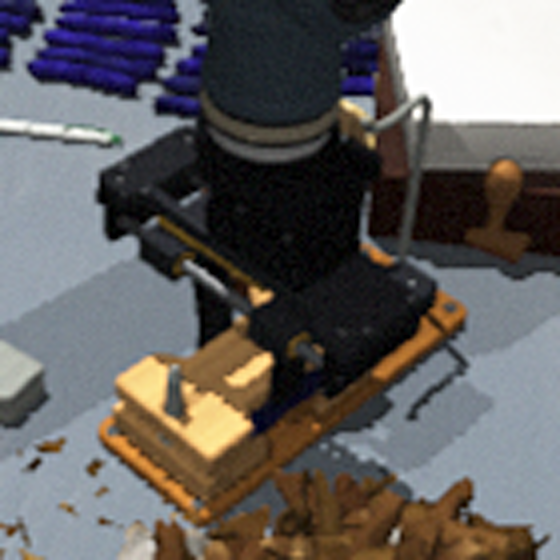

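>>> play_rows([
  [0.4, 0, 0.03, 0, 0, 0, 0],
  [0.4, 0, 0.025, 0, 0, 0, 0],
  [0.4, 0, 0.015, 0, 0, 0, 0],
  [0.4, 0, 0.005, 0, 0, 0, 0],
  [0.4, 0, 0, 0, 0, 0, 0],
  [0.4, 0, 0, 0, 0, 0, 0],
])

```text
time: 21.15
position: [0.5474, 0.2185, 0.055]
tool_rot: [0.701, 0.094, -0.094, -0.701]
ft_force: [-0.6, -1.0, 0.9]
grip_width: 0.0476
```

Run:
```python
from h import *
st()
```

```text
t 21.15 p [0.5474 0.2185 0.055 ] jaw 105.20 ydown [ 0. -0. -1.] q [ 0.19   0.753  1.657 -0.     0.731 -1.646] F [-0.6 -1.   0.9] w 0.0476
```

The lid is seated: the force has flipped sign at the expected height. I'll release and rise.

>>> play_rows([
  [0.7, 0, 0, 0, 0, 0, 0],
  [0.7, 0, 0, 0, 0, 0, 0],
  [0.7, 0, 0, 0, 0, 0, 0],
  [0.7, 0, -0.1, 0, 0, 0, 0],
  [0.7, 0, -0.25, 0, 0, 0, 0],
  [0.7, 0, -0.35, 0, 0, 0, 0],
  [0.75, 0, -0.35, 0, 0, 0, 0],
  [0.75, 0, -0.35, 0, 0, 0, 0],
  [0.75, 0, -0.3, 0, 0, 0, 0],
  [0.75, 0, -0.15, 0, 0, 0, 0],
  [0.75, 0, 0, 0, 0, 0, 0],
])

```text
time: 22.07
position: [0.5499, 0.2191, 0.2453]
tool_rot: [-0.701, -0.097, 0.09, 0.701]
ft_force: [0.2, -0.0, -0.1]
grip_width: 0.0649
```

```bash
sed -i 's/^MO=.*/MO=np.array([.5474,.2185]); MY=math.radians(15.2)/' h.py
python3 - <<'E'
from h import *
st(); snap("wrist","w19"); snap("side","s19",(150,150,350,280),4); plan([.4214,.3384,.24],120.8)
E
```

```text
t 22.07 p [0.5499 0.2191 0.2453] jaw 105.21 ydown [ 0.0102  0.002  -0.9999] q [ 0.19   0.481  1.528  0.     1.122 -1.646] F [ 0.2 -0.  -0.1] w 0.0649
 turn [-0.0007  0.9133  0.0001] (rows>=25) shift [ 0.467  0.006 -1.675] q6 -1.646
 turn [ 0.0001 -0.0867  0.0005] (rows>=3) shift [-0.467  0.006  1.675] q6 -1.646
```

View pics/w19.png

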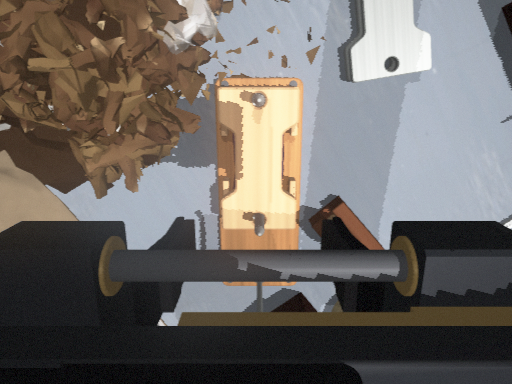

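View pics/s19.png

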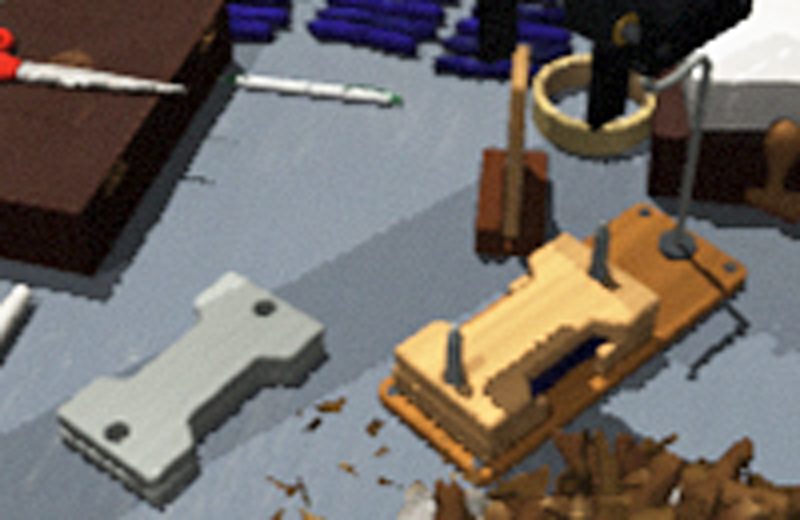

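The lid is on both pins and flat. I'll go back over the pile to measure the top weight.

>>> play_rows([
  [0.75, 0, 0, 0, 0, -0.029, 0],
  [0.75, 0, 0, 0, 0, -0.029, 0],
  [0.75, 0, 0, 0, 0, -0.029, 0],
  [0.75, -0.05, 0, 0.15, 0, 0, 0],
  [0.75, -0.1, 0, 0.35, 0, 0, 0],
  [0.75, -0.1, 0, 0.36, 0, 0, 0],
  [0.75, -0.1, 0, 0.36, 0, 0, 0],
  [0.75, -0.08, 0, 0.3, 0, 0, 0],
  [0.75, -0.04, 0, 0.15, 0, 0, 0],
  [0.75, 0, 0, 0, 0, 0, 0],
  [0.75, 0, 0, 0, 0, 0, 0],
])

```text
time: 23.08
position: [0.4194, 0.3381, 0.2388]
tool_rot: [0.682, 0.188, -0.19, -0.681]
ft_force: [-0.1, 0.0, 0.0]
grip_width: 0.0652
```

Run:
```python
from h import *
st(); im,P=snap("wrist","w20",(180,0,330,180),4); st()
```

```text
t 23.08 p [0.4194 0.3381 0.2388] jaw 120.93 ydown [-0.0023 -0.0015 -1.    ] q [ 0.471  0.424  1.657 -0.     1.063 -1.639] F [-0.1  0.   0. ] w 0.0652
t 23.13 p [0.4206 0.3376 0.239 ] jaw 120.87 ydown [-0.0014 -0.0012 -1.    ] q [ 0.469  0.424  1.656 -0.     1.063 -1.64 ] F [ 0.8 -0.6  0.6] w 0.0652
```

View pics/w20.png

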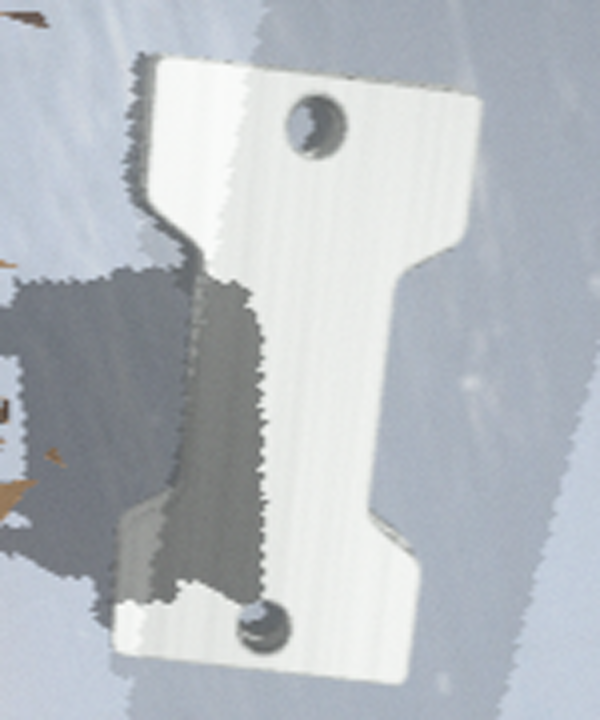

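Run:
```python
from h import *
st(); im,P=snap("wrist","w21",(180,0,330,180),4); 
a=cv2.imread("pics/w20.png"); b=cv2.imread("pics/w21.png"); 
# hole shift between pics by template match
ga,gb=[cv2.cvtColor(x,cv2.COLOR_BGR2GRAY) for x in(a,b)]
r=[]
for x,y in((317,126),(264,627)):
    t=ga[y-45:y+45,x-45:x+45]; m=cv2.matchTemplate(gb,t,cv2.TM_CCOEFF_NORMED); _,v,_,l=cv2.minMaxLoc(m); r.append(((l[0]+45+.5)/4-.5+180,(l[1]+45+.5)/4-.5)); print(v,r[-1])
for z in(.02,.03): holes("wrist",r[0],r[1],z,P)
```

```text
t 23.13 p [0.4206 0.3376 0.239 ] jaw 120.87 ydown [-0.0014 -0.0012 -1.    ] q [ 0.469  0.424  1.656 -0.     1.063 -1.64 ] F [ 0.8 -0.6  0.6] w 0.0652
0.9965927600860596 (259.875, 30.125)
0.9555367827415466 (246.625, 155.625)
z 0.02 mid [0.3626 0.2975 0.02  ] dist 0.1240 yaw 24.38
z 0.03 mid [0.3625 0.2976 0.03  ] dist 0.1205 yaw 24.38
```

Run:
```python
from h import *
plan([.3626,.2975,.037],114.4)
```

```text
turn [ 0.0001  0.0356 -0.0004] (rows>=1) shift [-0.7    2.022 -0.12 ] q6 -1.64
 turn [-0.0005 -0.9644 -0.0002] (rows>=26) shift [0.7   2.022 0.12 ] q6 -1.64
```

>>> play_rows([
  [0.75, 0, 0, 0, 0, 0.018, 0],
  [0.75, 0, 0, 0, 0, 0.0176, 0],
  [0.75, -0.1, 0.1, -0.02, 0, 0, 0],
  [0.75, -0.2, 0.2, -0.03, 0, 0, 0],
  [0.75, -0.2, 0.3, -0.03, 0, 0, 0],
  [0.75, -0.15, 0.3, -0.03, 0, 0, 0],
  [0.75, -0.05, 0.3, -0.01, 0, 0, 0],
  [0.75, 0, 0.2, 0, 0, 0, 0],
  [0.75, 0, 0.1, 0, 0, 0, 0],
  [0.75, 0, 0, 0, 0, 0, 0],
  [0.75, 0, 0, 0, 0, 0, 0],
])

```text
time: 24.1
position: [0.3633, 0.2971, 0.0893]
tool_rot: [0.691, 0.149, -0.149, -0.691]
ft_force: [0.0, 0.0, 0.5]
grip_width: 0.0649
```

Run:
```python
from h import *
st(); plan([.3626,.2975,.037],114.4); snap("wrist","w22")
```

```text
t 24.10 p [0.3633 0.2971 0.0893] jaw 114.32 ydown [-0.0011 -0.0006 -1.    ] q [ 0.447  0.602  1.949 -0.     0.591 -1.548] F [0.  0.  0.5] w 0.0649
 turn [0.0006 0.9996 0.0001] (rows>=27) shift [ 0.005  0.523 -0.007] q6 -1.548
 turn [ 0.     -0.0004 -0.0004] (rows>=1) shift [-0.005  0.523  0.007] q6 -1.548
```

View pics/w22.png

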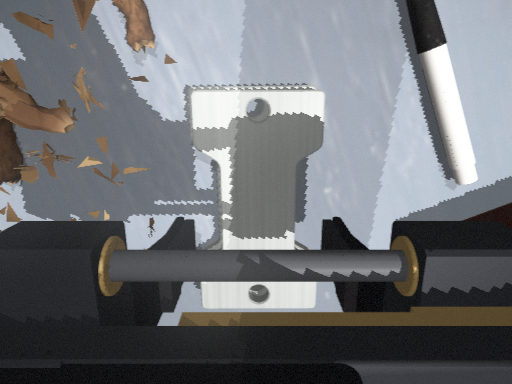

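>>> play_rows([
  [0.75, -0.003, 0.1, 0.004, 0, 0, 0],
  [0.75, 0, 0.15, 0, 0, 0, 0],
  [0.75, 0, 0.12, 0, 0, 0, 0],
  [0.75, 0, 0.08, 0, 0, 0, 0],
  [0.75, 0, 0.05, 0, 0, 0, 0],
  [0.75, 0, 0.02, 0, 0, 0, 0],
  [0.75, 0, 0, 0, 0, 0, 0],
  [0.75, 0, 0, 0, 0, 0, 0],
])

```text
time: 24.82
position: [0.3626, 0.2982, 0.0383]
tool_rot: [-0.691, -0.15, 0.149, 0.691]
ft_force: [-0.1, 0.3, -0.2]
grip_width: 0.0655
```

>>> play_rows([
  [0.75, 0, 0.012, 0, 0, 0, 0],
  [0.45, 0, 0, 0, 0, 0, 0],
  [0.45, 0, 0, 0, 0, 0, 0],
  [0.45, 0, 0, 0, 0, 0, 0],
  [0.45, 0, 0, 0, 0, 0, 0],
  [0.45, 0, 0, 0, 0, 0, 0],
  [0.45, 0, -0.02, 0, 0, 0, 0],
  [0.45, 0, -0.05, 0, 0, 0, 0],
  [0.45, 0, -0.05, 0, 0, 0, 0],
  [0.45, 0, 0, 0, 0, 0, 0],
], grip_force=50)

```text
time: 25.65
position: [0.3623, 0.2982, 0.0493]
tool_rot: [-0.691, -0.15, 0.149, 0.691]
ft_force: [0.1, 1.0, -5.2]
grip_width: 0.0473
```

Run:
```python
from h import *
st(); snap("wrist","w23");snap("side","s23",(130,180,290,290),5)
```

```text
t 25.65 p [0.3623 0.2982 0.0493] jaw 114.45 ydown [ 0.0006  0.0004 -1.    ] q [ 0.45   0.686  1.967  0.     0.488 -1.548] F [ 0.1  1.  -5.2] w 0.0473
```

View pics/s23.png

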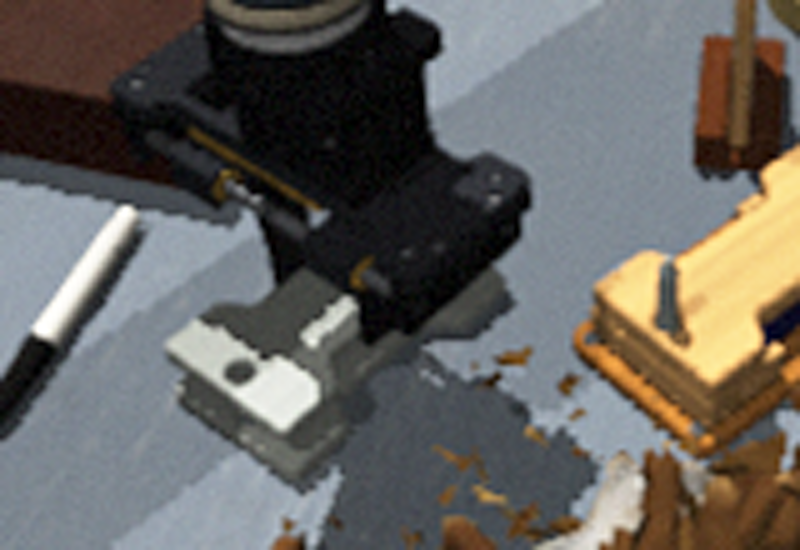

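The upper weight lifts alone (5 N), and the lower one stays. I'll raise it and carry it to the mould.

>>> play_rows([
  [0.45, 0, -0.1, 0, 0, 0, 0],
  [0.45, 0, -0.25, 0, 0, 0, 0],
  [0.45, 0, -0.3, 0, 0, 0, 0],
  [0.45, 0, -0.25, 0, 0, 0.017, 0],
  [0.45, 0, -0.15, 0, 0, 0.017, 0],
  [0.45, 0, -0.05, 0, 0, 0.0172, 0],
  [0.45, 0, 0, 0, 0, 0, 0],
])

```text
time: 26.33
position: [0.3626, 0.2984, 0.1607]
tool_rot: [-0.7, -0.095, 0.092, 0.701]
ft_force: [0.1, 0.6, -6.6]
grip_width: 0.0472
```

Run:
```python
from h import *
st(); plan([*mw(0,0),.15],105.2); snap("wrist","w24",(160,50,360,180),4)
```

```text
t 26.33 p [0.3626 0.2984 0.1607] jaw 105.19 ydown [ 0.0033  0.0017 -1.    ] q [ 0.45   0.462  1.903  0.     0.773 -1.386] F [ 0.1  0.6 -6.6] w 0.0472
 turn [-0.0018  0.9999 -0.0004] (rows>=27) shift [-1.574  0.107  1.255] q6 -1.386
 turn [-0.0002 -0.      0.0012] (rows>=1) shift [ 1.574  0.107 -1.255] q6 -1.386
```

View pics/w24.png

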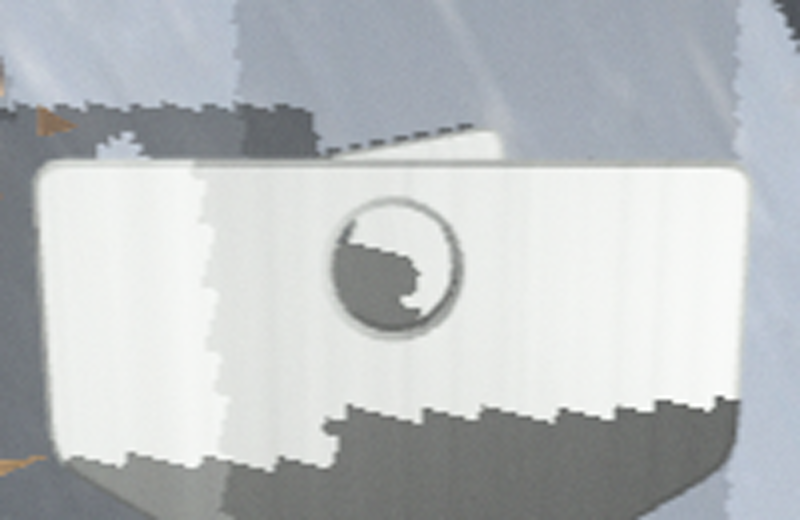

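>>> play_rows([
  [0.45, 0.1, 0, -0.08, 0, 0, 0],
  [0.45, 0.22, 0, -0.18, 0, 0, 0],
  [0.45, 0.29, 0, -0.23, 0, 0, 0],
  [0.45, 0.29, 0, -0.23, 0, 0, 0],
  [0.45, 0.29, 0, -0.23, 0, 0, 0],
  [0.45, 0.22, 0.05, -0.18, 0, 0, 0],
  [0.45, 0.12, 0.1, -0.1, 0, 0, 0],
  [0.45, 0.044, 0.1, -0.025, 0, 0, 0],
  [0.45, 0, 0.05, 0, 0, 0, 0],
  [0.45, 0, 0, 0, 0, 0, 0],
  [0.45, 0, 0, 0, 0, 0, 0],
])

```text
time: 27.3
position: [0.5444, 0.2185, 0.1273]
tool_rot: [0.701, 0.092, -0.096, -0.701]
ft_force: [-0.3, 0.4, -5.1]
grip_width: 0.0474
```

Run:
```python
from h import *
print(intool((259,117),.017))
st(); plan([*mw(0,0),.12],105.2); snap("wrist","w25",(160,50,360,180),4);st()
```

```text
[-0.062   0.017   0.0008]
t 27.30 p [0.5444 0.2185 0.1273] jaw 105.30 ydown [-0.0052 -0.0007 -1.    ] q [ 0.191  0.638  1.629  0.     0.88  -1.647] F [-0.3  0.4 -5.1] w 0.0474
 turn [-0.0002  0.0005 -0.0017] (rows>=1) shift [ 0.029  0.073 -0.008] q6 -1.647
 turn [-0.0026 -0.9995  0.0003] (rows>=27) shift [-0.029  0.073  0.008] q6 -1.647
t 27.35 p [0.545  0.2188 0.1281] jaw 105.32 ydown [-0.0031 -0.0004 -1.    ] q [ 0.192  0.637  1.628  0.     0.879 -1.647] F [ 0.9 -0.  -5.7] w 0.0472
```

View pics/w25.png

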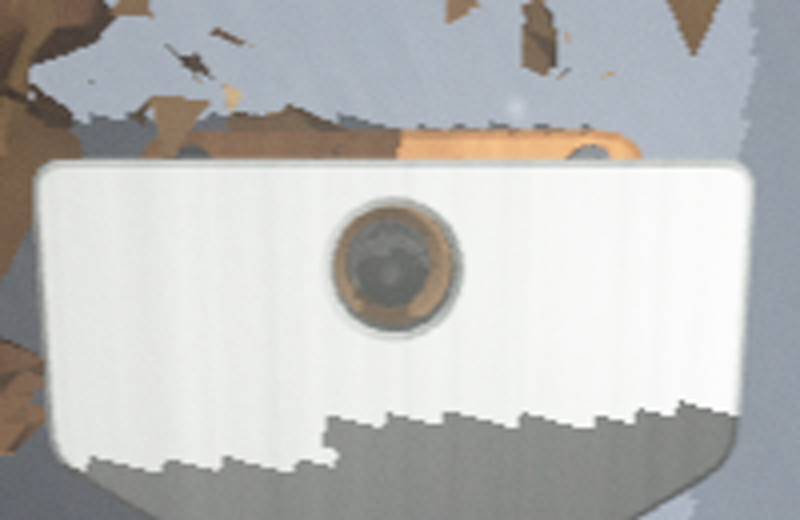

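The weight sits in the tool exactly as the lid did, so the lid's seated TCP is the right target. I'll let it settle first.

>>> play_rows([
  [0.45, 0, 0.04, 0, 0, 0, 0],
  [0.45, 0, 0.04, 0, 0, 0, 0],
  [0.45, 0, 0, 0, 0, 0, 0],
  [0.45, 0, 0, 0, 0, 0, 0],
])

```text
time: 27.68
position: [0.5465, 0.2186, 0.1206]
tool_rot: [0.701, 0.094, -0.094, -0.701]
ft_force: [0.4, 0.3, -5.1]
grip_width: 0.0475
```

Run:
```python
from h import *
st(); plan([*mw(0,0),.12],105.2)
```

```text
t 27.68 p [0.5465 0.2186 0.1206] jaw 105.27 ydown [-0.0005 -0.0001 -1.    ] q [ 0.191  0.649  1.631 -0.     0.862 -1.647] F [ 0.4  0.3 -5.1] w 0.0475
 turn [-0.      0.0004 -0.0002] (rows>=1) shift [ 0.008  0.006 -0.003] q6 -1.647
 turn [-0.0002 -0.9996  0.    ] (rows>=27) shift [-0.008  0.006  0.003] q6 -1.647
```

>>> play_rows([
  [0.45, 0.006, 0.03, -0.002, 0, 0, 0],
  [0.45, 0, 0.05, 0, 0, 0, 0],
  [0.45, 0, 0.06, 0, 0, 0, 0],
  [0.45, 0, 0.06, 0, 0, 0, 0],
  [0.45, 0, 0.06, 0, 0, 0, 0],
  [0.45, 0, 0.06, 0, 0, 0, 0],
  [0.45, 0, 0.06, 0, 0, 0, 0],
  [0.45, 0, 0.04, 0, 0, 0, 0],
  [0.45, 0, 0.02, 0, 0, 0, 0],
  [0.45, 0, 0, 0, 0, 0, 0],
  [0.45, 0, 0, 0, 0, 0, 0],
])

```text
time: 28.6
position: [0.5478, 0.2183, 0.0766]
tool_rot: [0.701, 0.094, -0.094, -0.701]
ft_force: [-0.1, -0.5, -4.4]
grip_width: 0.0474
```

Run:
```python
from h import *
st(); plan([*mw(0,0),.07],105.2); snap("wrist","w26",(160,50,360,180),4)
```

```text
t 28.60 p [0.5478 0.2183 0.0766] jaw 105.24 ydown [ 0.0001  0.     -1.    ] q [ 0.19   0.718  1.649 -0.     0.774 -1.647] F [-0.1 -0.5 -4.4] w 0.0474
 turn [0.     0.0002 0.    ] (rows>=1) shift [-0.003  0.066  0.003] q6 -1.647
 turn [ 0.     -0.9998 -0.    ] (rows>=27) shift [ 0.003  0.066 -0.003] q6 -1.647
```

View pics/w26.png

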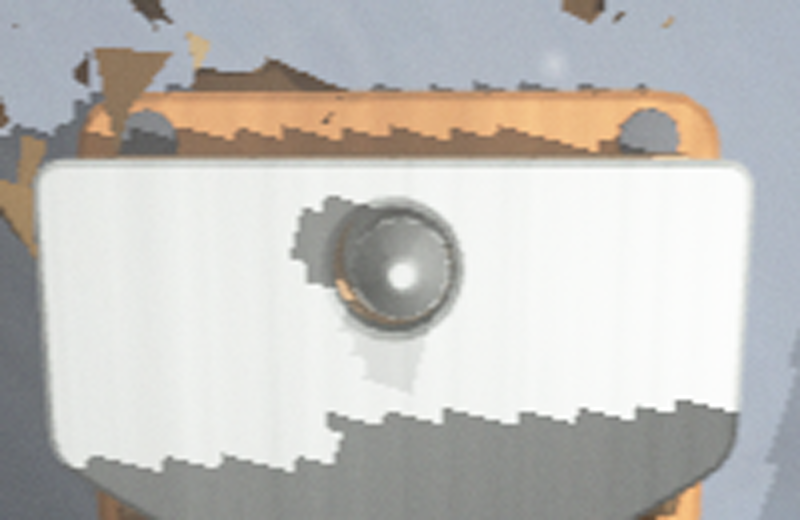

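The weight is threaded on the pin with no side force. I'll lower the last 6.5 mm.

>>> play_rows([
  [0.45, 0, 0.03, 0, 0, 0, 0],
  [0.45, 0, 0.02, 0, 0, 0, 0],
  [0.45, 0, 0.01, 0, 0, 0, 0],
  [0.45, 0, 0.005, 0, 0, 0, 0],
  [0.45, 0, 0, 0, 0, 0, 0],
  [0.45, 0, 0, 0, 0, 0, 0],
])

```text
time: 29.15
position: [0.5477, 0.2183, 0.0702]
tool_rot: [-0.701, -0.094, 0.094, 0.701]
ft_force: [1.3, -0.3, -5.4]
grip_width: 0.047
```

>>> play_rows([
  [0.45, 0, 0.006, 0, 0, 0, 0],
  [0.45, 0, 0.006, 0, 0, 0, 0],
  [0.45, 0, 0, 0, 0, 0, 0],
])

```text
time: 29.4
position: [0.5478, 0.2183, 0.0698]
tool_rot: [0.701, 0.094, -0.094, -0.701]
ft_force: [-2.0, -0.9, 1.8]
grip_width: 0.0471
```

Contact: the weight's load is off the wrist. I'll release and rise.

>>> play_rows([
  [0.7, 0, 0, 0, 0, 0, 0],
  [0.7, 0, 0, 0, 0, 0, 0],
  [0.7, 0, 0, 0, 0, 0, 0],
  [0.7, 0, -0.1, 0, 0, 0, 0],
  [0.7, 0, -0.25, 0, 0, 0, 0],
  [0.7, 0, -0.35, 0, 0, 0, 0],
  [0.75, 0, -0.35, 0, 0, 0, 0],
  [0.75, 0, -0.35, 0, 0, 0, 0],
  [0.75, 0, -0.2, 0, 0, 0, 0],
  [0.75, 0, -0.1, 0, 0, 0, 0],
  [0.75, 0, 0, 0, 0, 0, 0],
])

```text
time: 30.32
position: [0.5492, 0.2187, 0.2422]
tool_rot: [-0.701, -0.096, 0.091, 0.701]
ft_force: [0.7, 0.0, -0.8]
grip_width: 0.0651
```

Run:
```python
from h import *
st(); snap("side","s27",(150,150,350,280),4); plan([.4214,.3384,.24],114.4)
```

```text
t 30.32 p [0.5492 0.2187 0.2422] jaw 105.24 ydown [ 0.0064  0.0013 -1.    ] q [ 0.19   0.485  1.531  0.     1.119 -1.647] F [ 0.7  0.  -0.8] w 0.0651
 turn [-0.0011  0.9491  0.0002] (rows>=25) shift [ 0.657 -0.    -1.616] q6 -1.647
 turn [ 0.0001 -0.0509  0.0008] (rows>=2) shift [-0.657 -0.     1.616] q6 -1.647
```

View pics/s27.png

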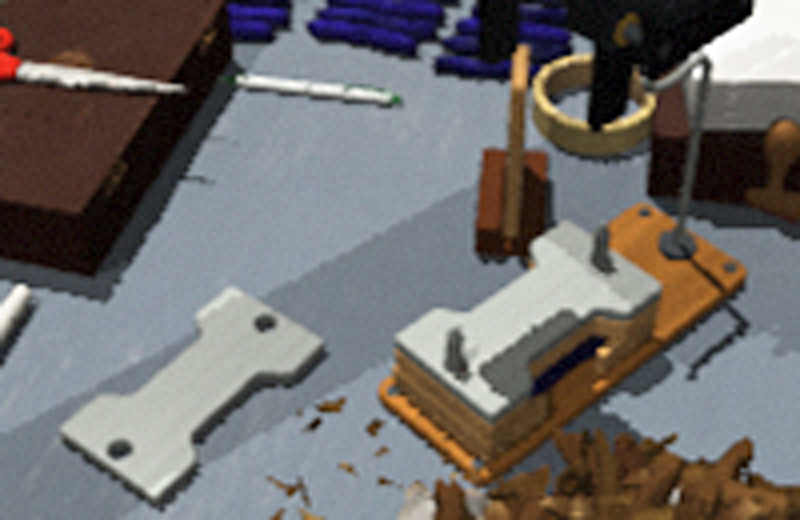

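The first weight is seated flat and one weight is left on the bench. I'll measure that one now.

>>> play_rows([
  [0.75, 0, 0, 0, 0, -0.036, 0],
  [0.75, 0, 0, 0, 0, -0.036, 0],
  [0.75, 0, 0, 0, 0, -0.015, 0],
  [0.75, -0.05, 0, 0.15, 0, 0, 0],
  [0.75, -0.1, 0, 0.34, 0, 0, 0],
  [0.75, -0.1, 0, 0.36, 0, 0, 0],
  [0.75, -0.1, 0, 0.36, 0, 0, 0],
  [0.75, -0.08, 0, 0.27, 0, 0, 0],
  [0.75, -0.04, 0, 0.13, 0, 0, 0],
  [0.75, 0, 0, 0, 0, 0, 0],
  [0.75, 0, 0, 0, 0, 0, 0],
  [0.75, 0, 0, 0, 0, 0, 0],
])

```text
time: 31.37
position: [0.4254, 0.3318, 0.2385]
tool_rot: [0.682, 0.188, -0.188, -0.681]
ft_force: [0.7, -0.8, -0.4]
grip_width: 0.0653
```

Run:
```python
from h import *
st(); im,P=snap("wrist","w28",(180,0,330,180),4); np.savez("P28.npz",K=P[0],r=P[1],t=P[2]); st()
```

```text
t 31.37 p [0.4254 0.3318 0.2385] jaw 120.86 ydown [ 0.0002 -0.0007 -1.    ] q [ 0.456  0.424  1.657 -0.001  1.06  -1.653] F [ 0.7 -0.8 -0.4] w 0.0653
t 31.42 p [0.4258 0.3316 0.2386] jaw 120.81 ydown [ 0.0003 -0.0004 -1.    ] q [ 0.455  0.424  1.657 -0.001  1.06  -1.653] F [ 0.6 -0.2 -0.5] w 0.0652
```

View pics/w28.png

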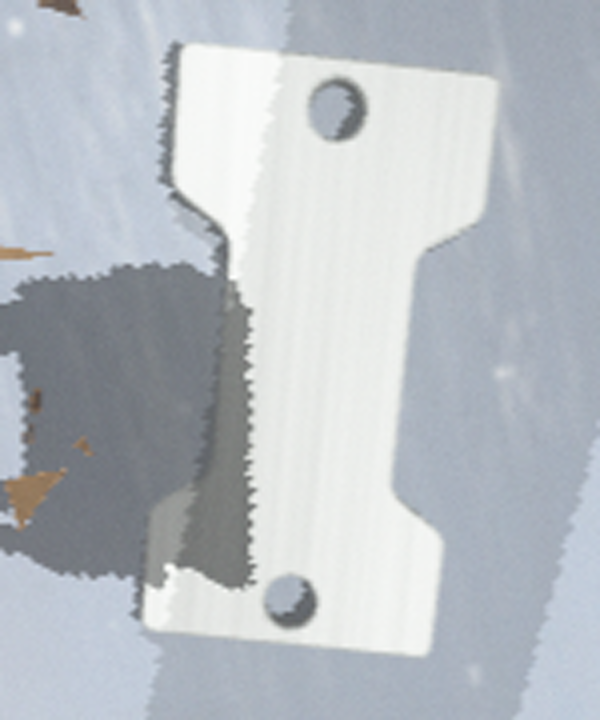

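Run:
```python
from h import *
d=np.load("P28.npz"); P=(d["K"],d["r"],d["t"])
f=lambda x,y:((x+.5)/4-.5+180,(y+.5)/4-.5)
for z in(.01,.02): holes("wrist",f(338,109),f(291,600),z,P)
```

```text
z 0.01 mid [0.361  0.2938 0.01  ] dist 0.1234 yaw 25.15
z 0.02 mid [0.3611 0.2938 0.02  ] dist 0.1201 yaw 25.15
```

Run:
```python
from h import *
plan([.361,.2938,.075],115.2)
```

```text
turn [0.0002 0.0312 0.    ] (rows>=1) shift [-0.747  1.636 -0.066] q6 -1.653
 turn [ 0.     -0.9688 -0.0003] (rows>=26) shift [0.747 1.636 0.066] q6 -1.653
```

>>> play_rows([
  [0.75, 0, 0, 0, 0, 0.0312, 0],
  [0.75, -0.1, 0.1, -0.02, 0, 0, 0],
  [0.75, -0.2, 0.2, -0.02, 0, 0, 0],
  [0.75, -0.2, 0.25, -0.02, 0, 0, 0],
  [0.75, -0.17, 0.3, -0.006, 0, 0, 0],
  [0.75, -0.077, 0.3, 0, 0, 0, 0],
  [0.75, 0, 0.25, 0, 0, 0, 0],
  [0.75, 0, 0.15, 0, 0, 0, 0],
  [0.75, 0, 0.086, 0, 0, 0, 0],
  [0.75, 0, 0, 0, 0, 0, 0],
  [0.75, 0, 0, 0, 0, 0, 0],
])

```text
time: 32.33
position: [0.361, 0.2941, 0.0753]
tool_rot: [0.69, 0.154, -0.154, -0.69]
ft_force: [-0.1, 0.4, 0.9]
grip_width: 0.0652
```

Run:
```python
from h import *
st(); plan([.361,.2938,.0275],115.2); snap("wrist","w29")
```

```text
t 32.33 p [0.361  0.2941 0.0753] jaw 115.20 ydown [ 0.0002  0.     -1.    ] q [ 0.443  0.629  1.966 -0.     0.547 -1.567] F [-0.1  0.4  0.9] w 0.0652
 turn [-0.0001  1.      0.    ] (rows>=27) shift [0.001 0.478 0.003] q6 -1.567
 turn [ 0.     -0.      0.0001] (rows>=1) shift [-0.001  0.478 -0.003] q6 -1.567
```

View pics/w29.png

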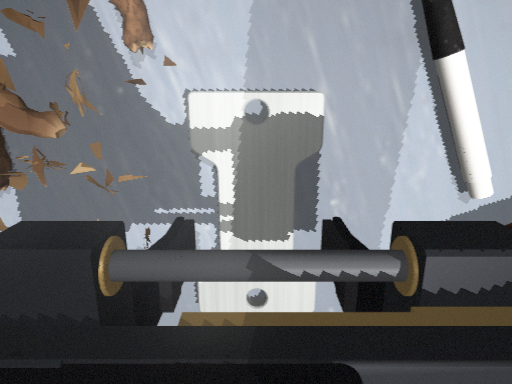

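The gripper is centred and aligned over the waist. I'll descend to fingertips at about 2.5 mm.

>>> play_rows([
  [0.75, 0, 0.08, 0, 0, 0, 0],
  [0.75, 0, 0.12, 0, 0, 0, 0],
  [0.75, 0, 0.12, 0, 0, 0, 0],
  [0.75, 0, 0.07, 0, 0, 0, 0],
  [0.75, 0, 0.05, 0, 0, 0, 0],
  [0.75, 0, 0.02, 0, 0, 0, 0],
  [0.75, 0, 0, 0, 0, 0, 0],
  [0.75, 0, 0, 0, 0, 0, 0],
])

```text
time: 33.05
position: [0.3601, 0.2946, 0.0296]
tool_rot: [-0.69, -0.155, 0.155, 0.69]
ft_force: [0.6, 0.2, -1.0]
grip_width: 0.0652
```

>>> play_rows([
  [0.75, 0.008, 0.02, 0, 0, 0, 0],
  [0.45, 0, 0, 0, 0, 0, 0],
  [0.45, 0, 0, 0, 0, 0, 0],
  [0.45, 0, 0, 0, 0, 0, 0],
  [0.45, 0, 0, 0, 0, 0, 0],
  [0.45, 0, 0, 0, 0, 0, 0],
  [0.45, 0, 0, 0, 0, 0, 0],
])

```text
time: 33.63
position: [0.3608, 0.2947, 0.0275]
tool_rot: [0.69, 0.155, -0.155, -0.69]
ft_force: [0.6, -1.1, 2.1]
grip_width: 0.0472
```

Run:
```python
from h import *
st()
```

```text
t 33.63 p [0.3608 0.2947 0.0275] jaw 115.29 ydown [ 0.0003 -0.     -1.    ] q [ 0.444  0.732  1.98  -0.     0.429 -1.567] F [ 0.6 -1.1  2.1] w 0.0472
```

>>> play_rows([
  [0.45, 0, -0.05, 0, 0, 0, 0],
  [0.45, 0, -0.12, 0, 0, 0, 0],
  [0.45, 0, -0.25, 0, 0, 0, 0],
  [0.45, 0, -0.3, 0, 0, 0, 0],
  [0.45, 0, -0.25, 0, 0, 0.018, 0],
  [0.45, 0, -0.2, 0, 0, 0.018, 0],
  [0.45, 0, -0.15, 0, 0, 0.02, 0],
  [0.45, 0, 0, 0, 0, 0, 0],
  [0.45, 0, 0, 0, 0, 0, 0],
])

```text
time: 34.38
position: [0.3603, 0.2948, 0.1596]
tool_rot: [-0.701, -0.094, 0.094, 0.701]
ft_force: [-0.4, -0.4, -4.0]
grip_width: 0.0472
```

Run:
```python
from h import *
st(); plan([*mw(0,0),.15],105.2); snap("wrist","w30",(160,50,360,180),4)
```

```text
t 34.38 p [0.3603 0.2948 0.1596] jaw 105.30 ydown [ 0.0006  0.0004 -1.    ] q [ 0.445  0.461  1.912  0.     0.768 -1.393] F [-0.4 -0.4 -4. ] w 0.0472
 turn [-0.0001  0.0005  0.0002] (rows>=1) shift [ 1.605  0.096 -1.227] q6 -1.393
 turn [ 0.0003 -0.9995  0.0001] (rows>=27) shift [-1.605  0.096  1.227] q6 -1.393
```

View pics/w30.png

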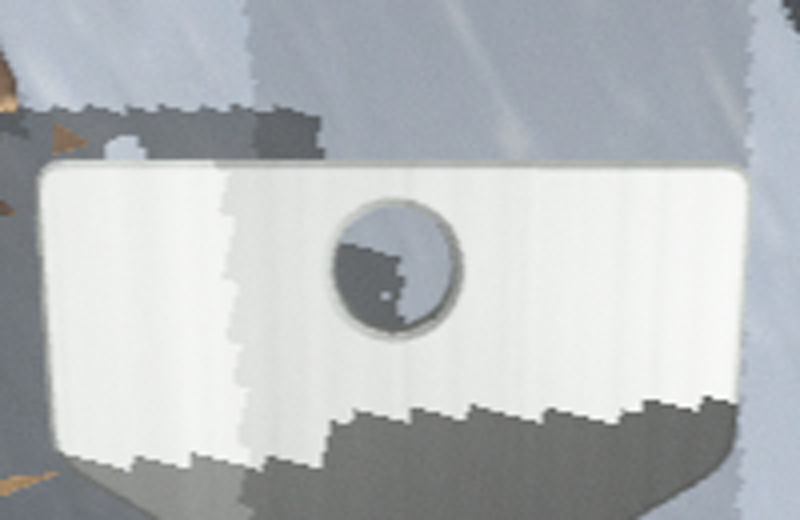

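The hole is again at (396,268), the same grip position as before, and nothing is left on the bench behind it. I'll carry it over.

>>> play_rows([
  [0.45, 0.1, 0, -0.08, 0, 0, 0],
  [0.45, 0.22, 0, -0.17, 0, 0, 0],
  [0.45, 0.3, 0, -0.23, 0, 0, 0],
  [0.45, 0.3, 0, -0.23, 0, 0, 0],
  [0.45, 0.3, 0, -0.23, 0, 0, 0],
  [0.45, 0.22, 0.05, -0.17, 0, 0, 0],
  [0.45, 0.12, 0.1, -0.09, 0, 0, 0],
  [0.45, 0.045, 0.1, -0.027, 0, 0, 0],
  [0.45, 0, 0.1, 0, 0, 0, 0],
  [0.45, 0, 0.04, 0, 0, 0, 0],
  [0.45, 0, 0, 0, 0, 0, 0],
  [0.45, 0, 0, 0, 0, 0, 0],
])

```text
time: 35.43
position: [0.5456, 0.219, 0.1195]
tool_rot: [0.701, 0.093, -0.095, -0.701]
ft_force: [-0.5, -0.8, -4.2]
grip_width: 0.0471
```

>>> play_rows([
  [0.45, 0, 0, 0, 0, 0, 0],
  [0.45, 0, 0, 0, 0, 0, 0],
])

```text
time: 35.6
position: [0.5474, 0.2191, 0.1211]
tool_rot: [-0.701, -0.094, 0.094, 0.701]
ft_force: [0.0, -0.2, -3.5]
grip_width: 0.0472
```

Run:
```python
from h import *
st(); plan([*mw(0,0),.0801],105.2); snap("wrist","w31",(160,50,360,180),4)
```

```text
t 35.60 p [0.5474 0.2191 0.1211] jaw 105.27 ydown [ 0.001   0.0002 -1.    ] q [ 0.191  0.649  1.629  0.     0.863 -1.646] F [ 0.  -0.2 -3.5] w 0.0472
 turn [0.     0.0004 0.0003] (rows>=1) shift [-0.002  0.41  -0.006] q6 -1.646
 turn [ 0.0005 -0.9996 -0.    ] (rows>=27) shift [0.002 0.41  0.006] q6 -1.646
```

View pics/w31.png

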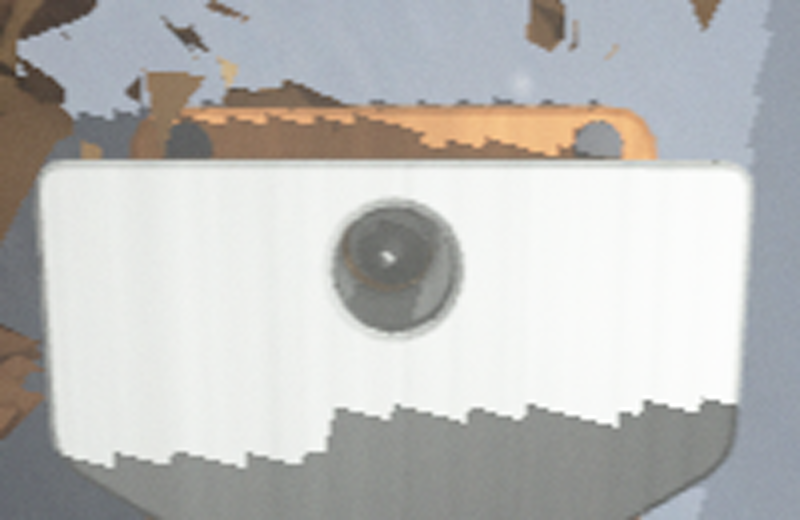

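>>> play_rows([
  [0.45, -0.002, 0.03, -0.006, 0, 0, 0],
  [0.45, 0, 0.05, 0, 0, 0, 0],
  [0.45, 0, 0.06, 0, 0, 0, 0],
  [0.45, 0, 0.06, 0, 0, 0, 0],
  [0.45, 0, 0.06, 0, 0, 0, 0],
  [0.45, 0, 0.05, 0, 0, 0, 0],
  [0.45, 0, 0.03, 0, 0, 0, 0],
  [0.45, 0, 0.01, 0, 0, 0, 0],
  [0.45, 0, 0, 0, 0, 0, 0],
  [0.45, 0, 0, 0, 0, 0, 0],
])

```text
time: 36.48
position: [0.5478, 0.2179, 0.0854]
tool_rot: [-0.701, -0.094, 0.093, 0.701]
ft_force: [0.3, -0.6, -4.5]
grip_width: 0.0472
```

>>> play_rows([
  [0.45, 0, 0.02, 0, 0, 0, 0],
  [0.45, 0, 0.015, 0, 0, 0, 0],
  [0.45, 0, 0.01, 0, 0, 0, 0],
  [0.45, 0, 0.005, 0, 0, 0, 0],
  [0.45, 0, 0.003, 0, 0, 0, 0],
  [0.45, 0, 0, 0, 0, 0, 0],
])

```text
time: 36.98
position: [0.5476, 0.2178, 0.0806]
tool_rot: [0.701, 0.094, -0.093, -0.701]
ft_force: [-0.3, -0.4, -0.2]
grip_width: 0.0475
```

Contact at the expected height. I'll release, rise, and look at the stack and the tag.

>>> play_rows([
  [0.7, 0, 0.003, 0, 0, 0, 0],
  [0.7, 0, 0, 0, 0, 0, 0],
  [0.7, 0, 0, 0, 0, 0, 0],
  [0.7, 0, -0.1, 0, 0, 0, 0],
  [0.7, 0, -0.25, 0, 0, 0, 0],
  [0.7, 0, -0.35, 0, 0, 0, 0],
  [0.75, 0, -0.35, 0, 0, 0, 0],
  [0.75, 0, -0.35, 0, 0, 0, 0],
  [0.75, 0, -0.2, 0, 0, 0, 0],
  [0.75, 0, -0.1, 0, 0, 0, 0],
  [0.75, 0, 0, 0, 0, 0, 0],
])

```text
time: 37.9
position: [0.5491, 0.2182, 0.2531]
tool_rot: [-0.701, -0.096, 0.091, 0.701]
ft_force: [0.0, -0.2, -0.3]
grip_width: 0.0651
```

Run:
```python
from h import *
st(); snap("side","s32",(150,150,350,280),4); snap("wrist","w32")
o=robot.get_obs()
# tag estimates: shift top-view by (-.002,+.003)
for uv in [(218,122),(245,135)]: print(uv)
```

```text
t 37.90 p [0.5491 0.2182 0.2531] jaw 105.21 ydown [ 0.0065  0.0013 -1.    ] q [ 0.189  0.473  1.519  0.     1.143 -1.647] F [ 0.  -0.2 -0.3] w 0.0651
(218, 122)
(245, 135)
```

View pics/s32.png

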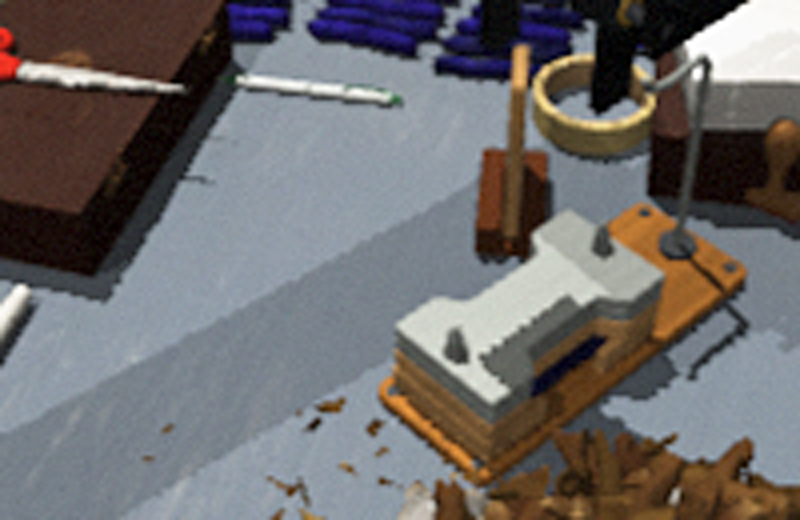

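View pics/w32.png

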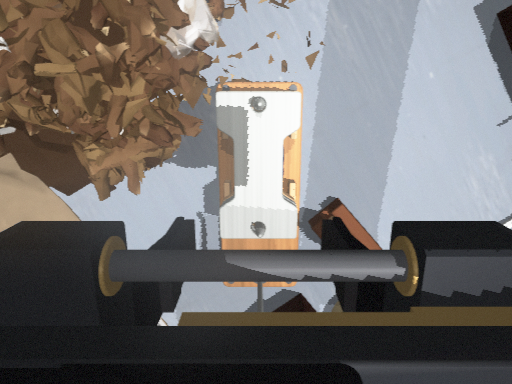

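The stack is complete and flat in the side view, with both pin tips through the top weight. Next is the tag. I'll move to where the wrist camera sees its top edge.

Run:
```python
from h import *
plan([.645,.396,.28],145)
print("box",tri("top",(237,79),"side",(317,178)),tri("top",(153,33),"side",(314,128)))
```

```text
turn [ 0.0004  0.7789 -0.0002] (rows>=21) shift [-2.023 -0.308 -0.22 ] q6 -1.647
 turn [-0.0001 -0.2211 -0.0003] (rows>=6) shift [ 2.023 -0.308  0.22 ] q6 -1.647
box (array([0.7352, 0.3352, 0.0516]), np.float64(0.00916702202355528)) (array([0.8278, 0.4998, 0.0971]), np.float64(0.0024835945848952876))
```

>>> play_rows([
  [0.6, 0, -0.1, 0, 0, -0.036, 0],
  [0.6, 0, -0.1, 0, 0, -0.037, 0],
  [0.6, 0, -0.1, 0, 0, -0.037, 0],
  [0.6, 0, 0, 0, 0, -0.037, 0],
  [0.6, 0, 0, 0, 0, -0.037, 0],
  [0.6, 0, 0, 0, 0, -0.037, 0],
  [0.6, 0.2, 0, 0.02, 0, 0, 0],
  [0.6, 0.35, 0, 0.04, 0, 0, 0],
  [0.6, 0.35, 0, 0.04, 0, 0, 0],
  [0.6, 0.35, 0, 0.04, 0, 0, 0],
  [0.6, 0.35, 0, 0.04, 0, 0, 0],
  [0.6, 0.3, 0, 0.03, 0, 0, 0],
])

```text
time: 39.0
position: [0.6391, 0.3871, 0.2759]
tool_rot: [-0.627, -0.325, 0.328, 0.627]
ft_force: [0.4, -0.3, 0.3]
grip_width: 0.0523
```

>>> play_rows([
  [0.6, 0.12, 0, 0.01, 0, 0, 0],
  [0.6, 0, 0, 0, 0, 0, 0],
  [0.6, 0, 0, 0, 0, 0, 0],
  [0.6, 0, 0, 0, 0, 0, 0],
])

```text
time: 39.33
position: [0.6446, 0.3947, 0.2774]
tool_rot: [0.627, 0.325, -0.328, -0.627]
ft_force: [-0.0, 0.4, -0.0]
grip_width: 0.0523
```

Run:
```python
from h import *
st(); im,P=snap("wrist","w33"); np.savez("P33.npz",K=P[0],r=P[1],t=P[2]); st()
```

```text
t 39.33 p [0.6446 0.3947 0.2774] jaw 144.95 ydown [-0.0041 -0.0023 -1.    ] q [ 0.402  0.696  1.015 -0.     1.436 -2.128] F [-0.   0.4 -0. ] w 0.0523
t 39.38 p [0.6448 0.3945 0.2783] jaw 144.93 ydown [-0.003  -0.0017 -1.    ] q [ 0.402  0.695  1.014 -0.     1.436 -2.128] F [-0.3  0.1 -0.3] w 0.0520
```

View pics/w33.png

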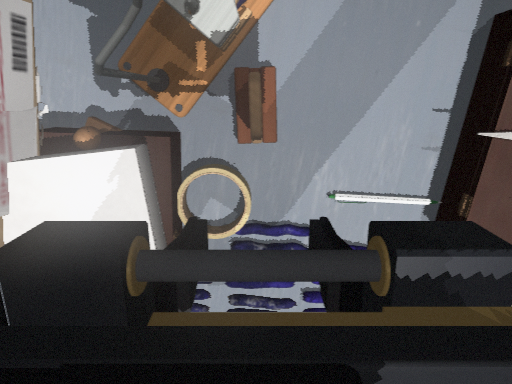

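Run:
```python
import cv2
im=cv2.imread("pics/w33.png"); cv2.imwrite("pics/w33z.png",cv2.resize(im[50:160,210:300],None,fx=6,fy=6,interpolation=cv2.INTER_CUBIC))
```

```text
(no output)
```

View pics/w33z.png

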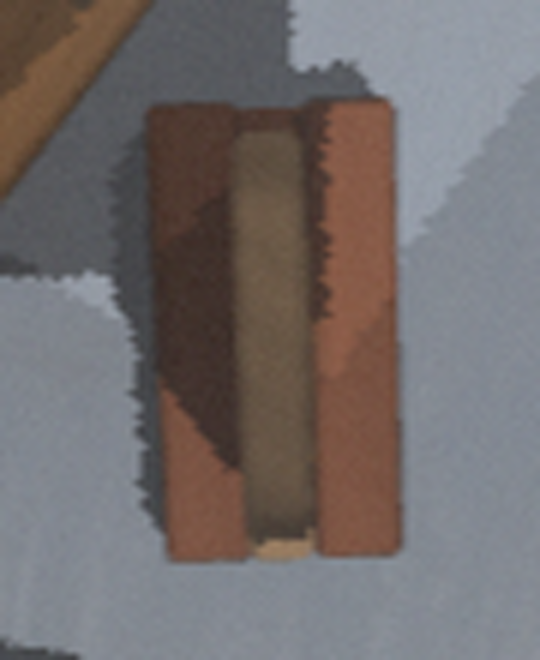

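Run:
```python
from h import *
d=np.load("P33.npz"); P=(d["K"],d["r"],d["t"])
f=lambda x,y:((x+.5)/6-.5+210,(y+.5)/6-.5+50)
a,b=onz("wrist",f(269,132),.115,P),onz("wrist",f(281,533),.115,P)
v=b-a; print(a,b,np.linalg.norm(v),math.degrees(math.atan2(v[1],v[0])))
c=onz("wrist",f(275,332),.128,P); print("c",c, onz("wrist",f(275,332),.115,P))
y=math.degrees(math.atan2(v[1],v[0]))
st(); plan([c[0],c[1],.20],y+90)
```

```text
[0.5942 0.3196 0.115 ] [0.6251 0.3665 0.115 ] 0.0561661426915812 56.57568532359578
c [0.609  0.3421 0.128 ] [0.6092 0.3424 0.115 ]
t 39.38 p [0.6448 0.3945 0.2783] jaw 144.93 ydown [-0.003  -0.0017 -1.    ] q [ 0.402  0.695  1.014 -0.     1.436 -2.128] F [-0.3  0.1 -0.3] w 0.0520
 turn [ 0.0015  0.9908 -0.0008] (rows>=27) shift [ 0.634  0.783 -0.01 ] q6 -2.128
 turn [-0.0005 -0.0092 -0.001 ] (rows>=1) shift [-0.634  0.783  0.01 ] q6 -2.128
```

>>> play_rows([
  [0.5, -0.1, 0.1, 0, 0, -0.006, 0],
  [0.5, -0.2, 0.2, 0, 0, 0, 0],
  [0.5, -0.2, 0.2, 0, 0, 0, 0],
  [0.5, -0.1, 0.15, 0.01, 0, 0, 0],
  [0.5, -0.034, 0.1, 0, 0, 0, 0],
  [0.5, 0, 0.033, 0, 0, 0, 0],
  [0.5, 0, 0, 0, 0, 0, 0],
  [0.5, 0, 0, 0, 0, 0, 0],
  [0.5, 0, 0, 0, 0, 0, 0],
])

```text
time: 40.13
position: [0.6105, 0.3447, 0.2028]
tool_rot: [0.624, 0.334, -0.331, -0.624]
ft_force: [1.1, -0.1, 0.7]
grip_width: 0.0433
```

Run:
```python
from h import *
st(); plan([.609,.342,.143],146); snap("wrist","w34"); snap("top","t34",(190,90,290,170),6); snap("side","s34",(200,100,360,240),5)
```

```text
t 40.13 p [0.6105 0.3447 0.2028] jaw 146.07 ydown [ 0.0031  0.0013 -1.    ] q [ 0.355  0.677  1.268  0.     1.194 -2.195] F [ 1.1 -0.1  0.7] w 0.0433
 turn [0.0006 0.0004 0.0009] (rows>=1) shift [-0.031  0.598 -0.003] q6 -2.195
 turn [ 0.0014 -0.9996 -0.0009] (rows>=27) shift [0.031 0.598 0.003] q6 -2.195
```

View pics/w34.png

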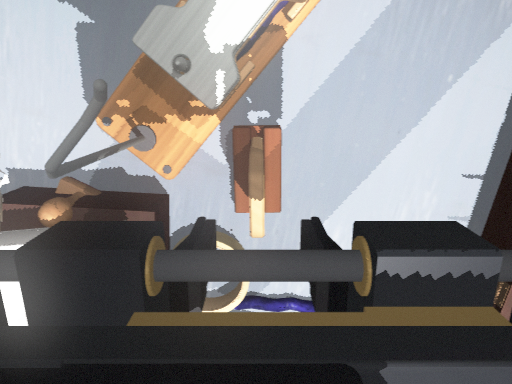

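View pics/s34.png

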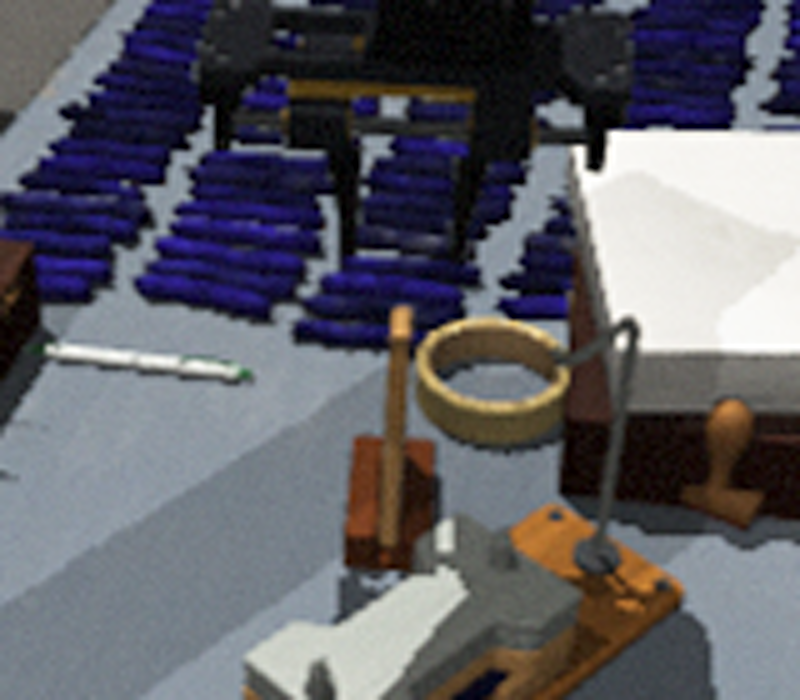

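Run:
```python
from h import *
im=cv2.imread("pics/w34_raw.png") if 0 else cv2.imread("pics/w34.png")
cv2.imwrite("pics/w34z.png",cv2.resize(im[110:245,220:300],None,fx=5,fy=5,interpolation=cv2.INTER_CUBIC))
st()
for uv in[(258,237),(258,137),(258,211)]: print(uv, intool(uv,.2028-.128), intool(uv,.2028-.1))
o=robot.get_obs(); C=R.from_quat(o["tool_rot"]).as_matrix()
print("TCP axis at .128:",proj("wrist",o["position"]+C[:,1]*.0748))
```

```text
t 40.28 p [0.6099 0.3446 0.2024] jaw 146.09 ydown [ 0.002   0.0008 -1.    ] q [ 0.355  0.677  1.269  0.     1.194 -2.195] F [ 0.6 -0.4 -0.4] w 0.0433
(258, 237) [0.0219 0.0748 0.0007] [0.0342 0.1028 0.0007]
(258, 137) [-0.0456  0.0748  0.0007] [-0.0422  0.1028  0.0007]
(258, 211) [0.0033 0.0748 0.0007] [0.0131 0.1028 0.0007]
TCP axis at .128: [256.9571 206.3351]
```

View pics/w34z.png

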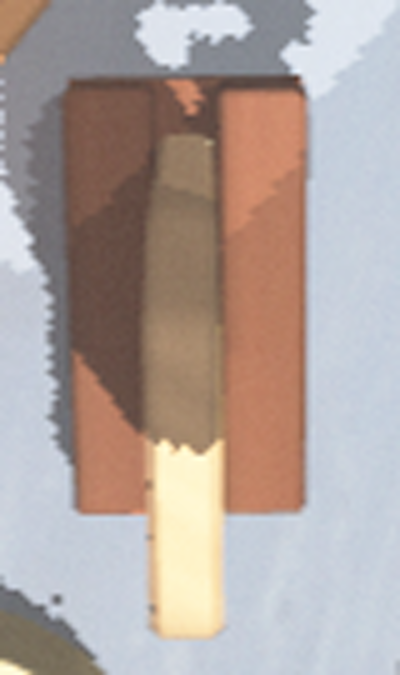

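The tag's top edge is centred in the tool: the end is at +21.9 mm and z ≈ 0, and it is aligned. I'll descend to fingertips 10 mm below the tag's top.

>>> play_rows([
  [0.5, 0, 0.08, 0, 0, 0, 0],
  [0.5, 0, 0.14, 0, 0, 0, 0],
  [0.5, 0, 0.14, 0, 0, 0, 0],
  [0.5, 0, 0.12, 0, 0, 0, 0],
  [0.5, 0, 0.07, 0, 0, 0, 0],
  [0.5, 0, 0.04, 0, 0, 0, 0],
  [0.5, 0, 0, 0, 0, 0, 0],
  [0.5, 0, 0, 0, 0, 0, 0],
], grip_force=25)

```text
time: 40.95
position: [0.6095, 0.3441, 0.1426]
tool_rot: [0.624, 0.332, -0.332, -0.624]
ft_force: [-0.4, 0.0, 0.5]
grip_width: 0.0438
```

Run:
```python
from h import *
st(); snap("wrist","w35"); snap("side","s35",(200,100,360,240),5)
```

```text
t 40.95 p [0.6095 0.3441 0.1426] jaw 146.06 ydown [ 0.0004  0.0001 -1.    ] q [ 0.355  0.744  1.314 -0.     1.084 -2.195] F [-0.4  0.   0.5] w 0.0438
```

View pics/w35.png

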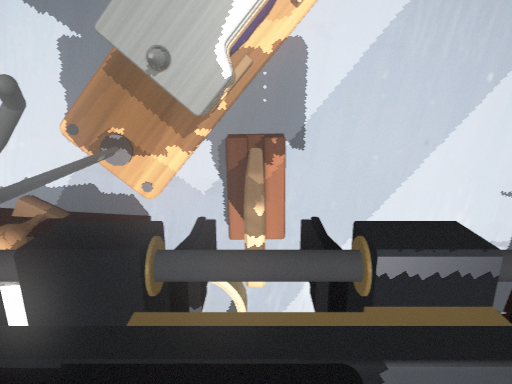

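View pics/s35.png

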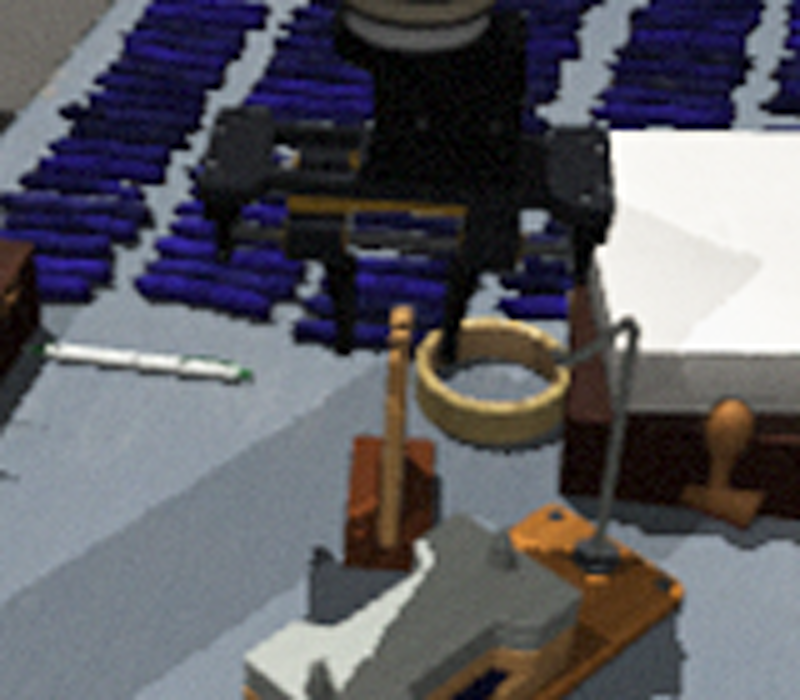

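Run:
```python
from h import *
o=robot.get_obs(); C=R.from_quat(o["tool_rot"]).as_matrix(); p=o["position"]
for x in(-.022,0,.022):
    X=p+C@np.array([x,.0146,0]); u=proj("side",X); print(x,"side",u,(u-[200,100])*5,"wrist",proj("wrist",X))
for z in(-.022,.022): 
    X=p+C@np.array([0,.025,z]); u=proj("side",X); print("tip",(u-[200,100])*5)
print(tri("top",(0,0),"side",(0,0))[1])
```

```text
-0.022 side [278.8224 171.0371] [394.1119 355.1856] wrist [256.5786 202.9526]
0 side [279.3084 165.7714] [396.5422 328.8572] wrist [256.6499 245.8237]
0.022 side [279.7766 160.7   ] [398.8828 303.5002] wrist [256.7164 285.8147]
tip [439.0201 348.2435]
tip [352.3096 342.4889]
0.39864890333988295
```

The predicted tag top matches both views to within about 1 px. I'll close, then lift straight out of the slot.

>>> play_rows([
  [0.05, 0, 0, 0, 0, 0, 0],
  [0.05, 0, 0, 0, 0, 0, 0],
  [0.05, 0, 0, 0, 0, 0, 0],
  [0.05, 0, 0, 0, 0, 0, 0],
  [0.05, 0, 0, 0, 0, 0, 0],
  [0.05, 0, 0, 0, 0, 0, 0],
  [0.05, 0, -0.03, 0, 0, 0, 0],
  [0.05, 0, -0.08, 0, 0, 0, 0],
  [0.05, 0, -0.12, 0, 0, 0, 0],
  [0.05, 0, -0.12, 0, 0, 0, 0],
  [0.05, 0, -0.05, 0, 0, 0, 0],
  [0.05, 0, 0, 0, 0, 0, 0],
])

```text
time: 42.05
position: [0.6106, 0.3446, 0.1856]
tool_rot: [0.624, 0.334, -0.33, -0.624]
ft_force: [0.1, -0.2, 0.3]
grip_width: 0.01
```

Run:
```python
from h import *
st(); snap("side","s36",(200,100,360,240),5)
```

```text
t 42.05 p [0.6106 0.3446 0.1856] jaw 146.06 ydown [ 0.005  0.002 -1.   ] q [ 0.355  0.695  1.284  0.     1.158 -2.195] F [ 0.1 -0.2  0.3] w 0.0100
```

View pics/s36.png

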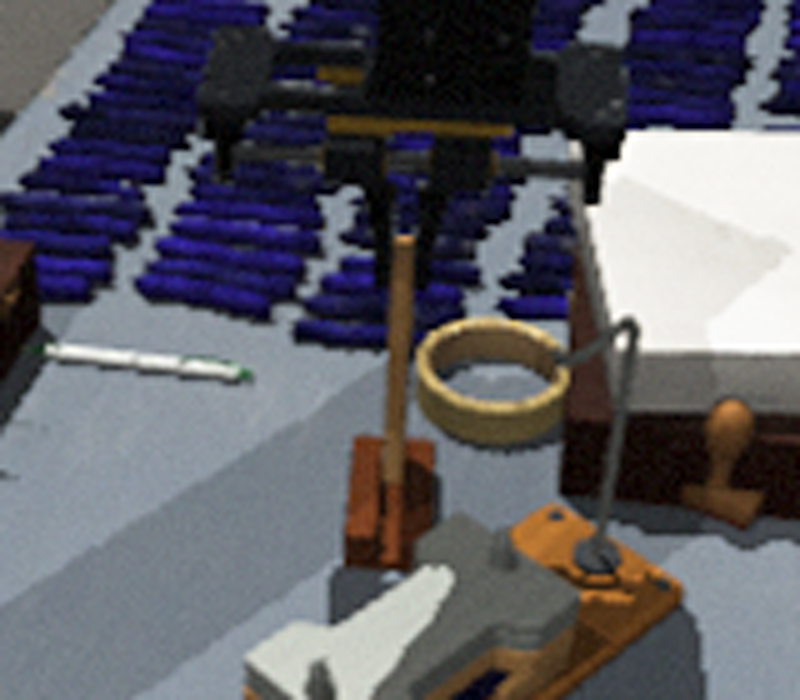

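The tag is held and clear of the slot. I'll raise it and turn it about 131°.

>>> play_rows([
  [0.05, 0, -0.15, 0, 0, 0, 0],
  [0.05, 0, -0.25, 0, 0, 0, 0],
  [0.05, 0, -0.25, 0, 0, 0, 0],
  [0.05, 0, -0.15, 0, 0, 0, 0],
  [0.05, 0, -0.05, 0, 0, 0.02, 0],
  [0.05, 0, 0, 0, 0, 0.034, 0],
  [0.05, 0, 0, 0, 0, 0.036, 0],
  [0.05, 0, 0, 0, 0, 0.036, 0],
  [0.05, 0, 0, 0, 0, 0.036, 0],
  [0.05, 0, 0, 0, 0, 0.036, 0],
  [0.05, 0, 0, 0, 0, 0.036, 0],
  [0.05, 0, 0, 0, 0, 0.036, 0],
])

```text
time: 43.1
position: [0.6087, 0.3438, 0.2667]
tool_rot: [0.706, 0.043, -0.045, -0.706]
ft_force: [-0.2, -1.0, -0.2]
grip_width: 0.0098
```

>>> play_rows([
  [0.05, 0, 0, 0, 0, 0.036, 0],
  [0.05, 0, 0, 0, 0, 0.036, 0],
  [0.05, 0, 0, 0, 0, 0.036, 0],
  [0.05, 0, 0, 0, 0, 0.036, 0],
  [0.05, 0, 0, 0, 0, 0.036, 0],
  [0.05, 0, 0, 0, 0, 0.036, 0],
  [0.05, 0, 0, 0, 0, 0.036, 0],
  [0.05, 0, 0, 0, 0, 0.036, 0],
  [0.05, 0, 0, 0, 0, 0.036, 0],
  [0.05, 0, 0, 0, 0, 0.036, 0],
  [0.05, 0, 0, 0, 0, 0.036, 0],
  [0.05, 0, 0, 0, 0, 0.025, 0],
])

```text
time: 44.1
position: [0.6087, 0.3438, 0.2667]
tool_rot: [0.585, -0.399, 0.398, -0.584]
ft_force: [0.5, 0.1, -1.1]
grip_width: 0.0097
```

Run:
```python
from h import *
st(); snap("side","s37",(200,40,360,240),4); plan([*mw(.055,0),.26],15.2)
```

```text
t 44.10 p [0.6087 0.3438 0.2667] jaw 21.39 ydown [-0.0016 -0.0005 -1.    ] q [ 0.355  0.615  1.205  0.     1.323 -0.019] F [ 0.5  0.1 -1.1] w 0.0097
 turn [ 0.0005  0.0339 -0.    ] (rows>=1) shift [ 1.048  0.067 -0.37 ] q6 -0.017
 turn [-0.     -0.9661 -0.0007] (rows>=26) shift [-1.048  0.067  0.37 ] q6 -0.017
```

View pics/s37.png

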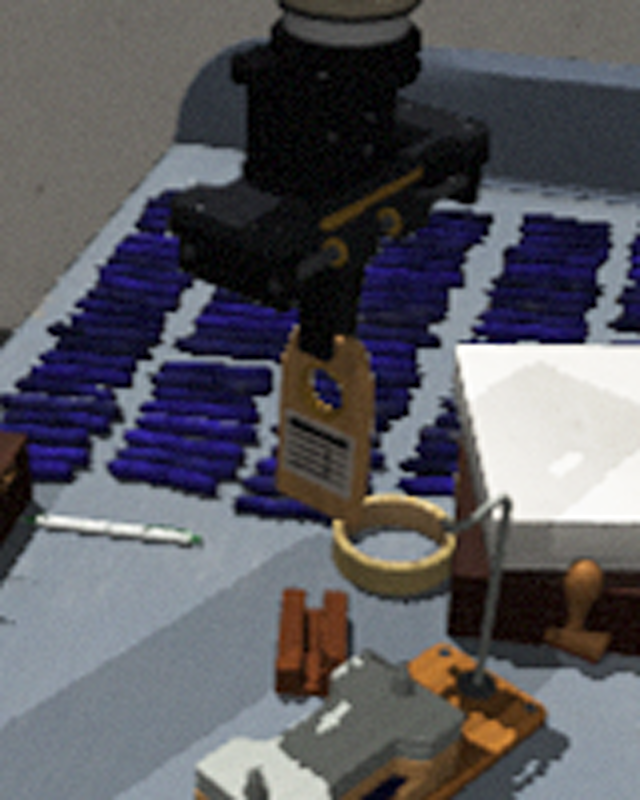

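The printed face (ruled lines) now points to the mould's -x side, as it should. I'll move in front of the hook tip.

>>> play_rows([
  [0.05, 0, 0, 0, 0, 0.034, 0],
  [0.05, 0, 0, -0.15, 0, 0, 0],
  [0.05, 0.1, 0, -0.15, 0, 0, 0],
  [0.05, 0.2, 0, -0.07, 0, 0, 0],
  [0.05, 0.25, 0, 0, 0, 0, 0],
  [0.05, 0.25, 0, 0, 0, 0, 0],
  [0.05, 0.17, 0, 0, 0, 0, 0],
  [0.05, 0.078, 0, 0, 0, 0, 0],
  [0.05, 0, 0, 0, 0, 0, 0],
  [0.05, 0, 0, 0, 0, 0, 0],
  [0.05, 0, 0, 0, 0, 0, 0],
])

```text
time: 45.07
position: [0.6012, 0.234, 0.2673]
tool_rot: [-0.563, 0.428, -0.427, 0.563]
ft_force: [-0.5, 0.9, -0.6]
grip_width: 0.0097
```

Run:
```python
from h import *
st(); snap("side","s38",(220,80,360,230),5); snap("top","t38",(230,60,350,160),5);snap("wrist","w38"); plan([*mw(.070,0),.2236],15.2)
```

```text
t 45.07 p [0.6012 0.234  0.2673] jaw 15.62 ydown [-0.0006  0.0006 -1.    ] q [ 0.198  0.536  1.357  0.001  1.25  -0.075] F [-0.5  0.9 -0.6] w 0.0097
 turn [ 0.0001  0.0025 -0.0001] (rows>=1) shift [0.01  0.437 0.139] q6 -0.075
 turn [-0.0002 -0.9975 -0.0001] (rows>=27) shift [-0.01   0.437 -0.139] q6 -0.075
```

View pics/s38.png

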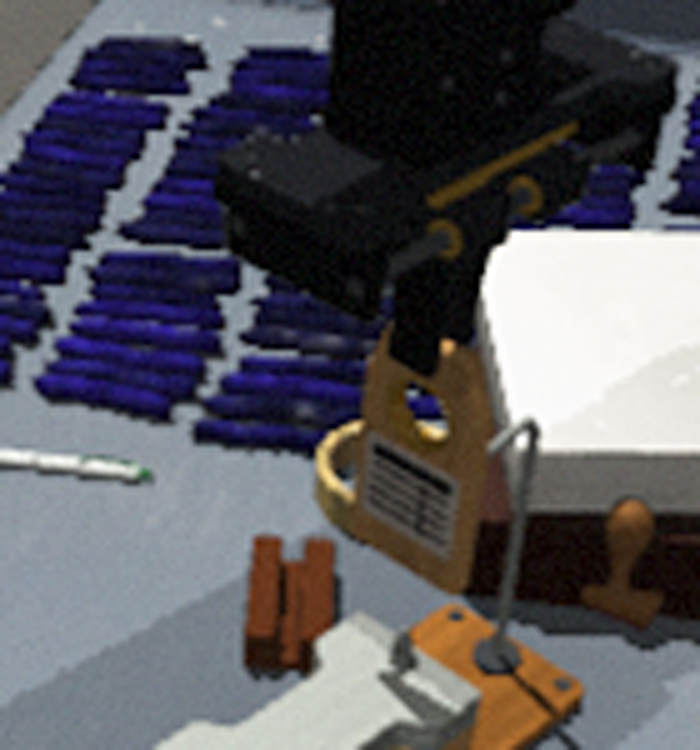

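View pics/w38.png

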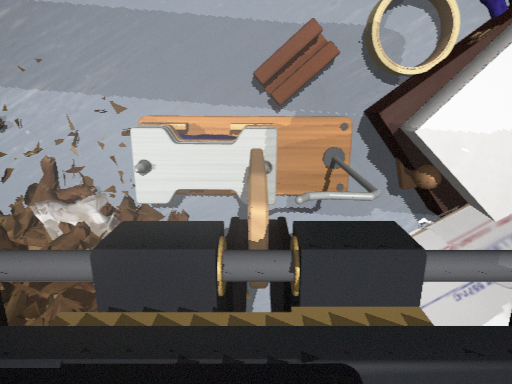

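Run:
```python
from h import *
for n,x,z in(("tip",.085,.177),("rest",.108,.168),("root",.138,.168),("post",.145,.168),("postbase",.145,.01)): print(n,proj("wrist",[*mw(x,0),z]),proj("side",[*mw(x,0),z]),((proj("side",[*mw(x,0),z])-[220,80])*5).round())
o=robot.get_obs(); C=R.from_quat(o["tool_rot"]).as_matrix()
u=proj("side",o["position"]+C@np.array([0,.0516,0])); print("hole c",(u-[220,80])*5)
for y in (.0146,.1366):
  for x in(-.03,0,.03): print("tag",y,x,proj("wrist",o["position"]+C@np.array([x,y,0])))
im=cv2.imread("pics/w38.png"); cv2.imwrite("pics/w38z.png",cv2.resize(im[110:300,230:390],None,fx=4,fy=4,interpolation=cv2.INTER_CUBIC)[:600])
```

```text
tip [299.984  200.8699] [311.4235 170.2911] [457. 451.]
rest [329.9666 197.3406] [317.492  169.3164] [487. 447.]
root [370.9778 197.6403] [325.6836 164.0906] [528. 420.]
post [380.5452 197.7102] [327.5512 162.8992] [538. 414.]
postbase [333.894  158.0903] [319.382  211.4313] [497. 657.]
hole c [421.052 405.824]
tag 0.0146 -0.03 [259.4149 186.5151]
tag 0.0146 0 [259.3767 245.7282]
tag 0.0146 0.03 [259.3421 299.5761]
tag 0.1366 -0.03 [258.8494 146.8004]
tag 0.1366 0 [258.8428 182.49  ]
tag 0.1366 0.03 [258.8366 216.2544]
```

View pics/w38z.png

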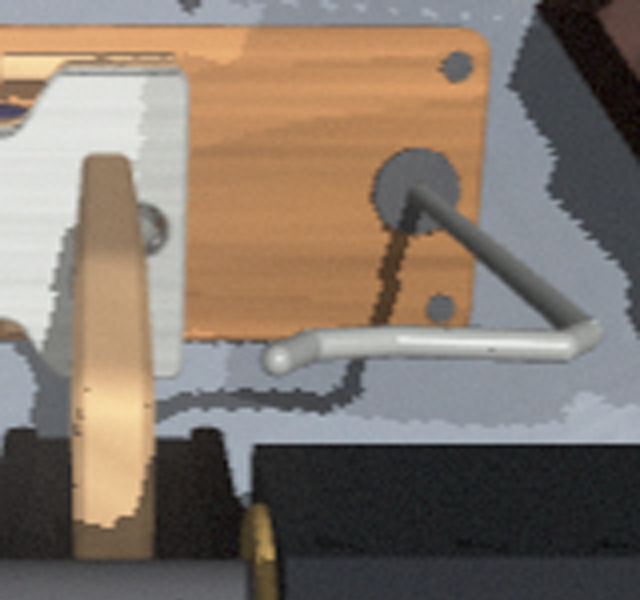

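The hook tip is seen at (299,200) and predicted at (300,201), so the hook position is right. I'll move to x = 70 mm and lower.

>>> play_rows([
  [0.05, 0.005, 0, 0.07, 0, 0.002, 0],
  [0.05, 0.005, 0, 0.07, 0, 0, 0],
  [0.05, 0, 0.06, 0, 0, 0, 0],
  [0.05, 0, 0.1, 0, 0, 0, 0],
  [0.05, 0, 0.1, 0, 0, 0, 0],
  [0.05, 0, 0.1, 0, 0, 0, 0],
  [0.05, 0, 0.05, 0, 0, 0, 0],
  [0.05, 0, 0.02, 0, 0, 0, 0],
  [0.05, 0, 0, 0, 0, 0, 0],
  [0.05, 0, 0, 0, 0, 0, 0],
])

```text
time: 46.05
position: [0.6156, 0.2358, 0.2245]
tool_rot: [-0.562, 0.429, -0.43, 0.562]
ft_force: [-0.1, 0.0, -0.7]
grip_width: 0.0096
```

Run:
```python
from h import *
st(); snap("side","s39",(250,110,370,230),5); snap("wrist","w39"); plan([*mw(.070,0),.2236],15.2); plan([*mw(.112,0),.2236],15.2)
print("tip",proj("wrist",[*mw(.085,0),.177]))
im=cv2.imread("pics/w39.png"); cv2.imwrite("pics/w39z.png",cv2.resize(im[110:260,230:390],None,fx=4,fy=4,interpolation=cv2.INTER_CUBIC)[:600])
```

```text
t 46.05 p [0.6156 0.2358 0.2245] jaw 15.19 ydown [ 0.0002  0.0001 -1.    ] q [ 0.197  0.599  1.364  0.     1.179 -0.069] F [-0.1  0.  -0.7] w 0.0096
 turn [-0.      1.     -0.0006] (rows>=27) shift [0.012 0.015 0.006] q6 -0.069
 turn [-0.0004 -0.      0.    ] (rows>=1) shift [-0.012  0.015 -0.006] q6 -0.069
 turn [-0.      1.     -0.0006] (rows>=27) shift [ 0.012  0.015 -0.414] q6 -0.069
 turn [-0.0004 -0.      0.    ] (rows>=1) shift [-0.012  0.015  0.414] q6 -0.069
tip [283.7479 218.9665]
```

View pics/s39.png

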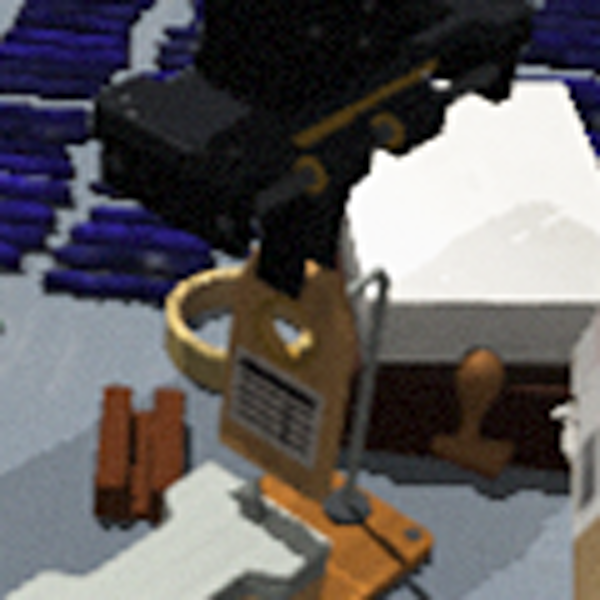

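View pics/w39z.png

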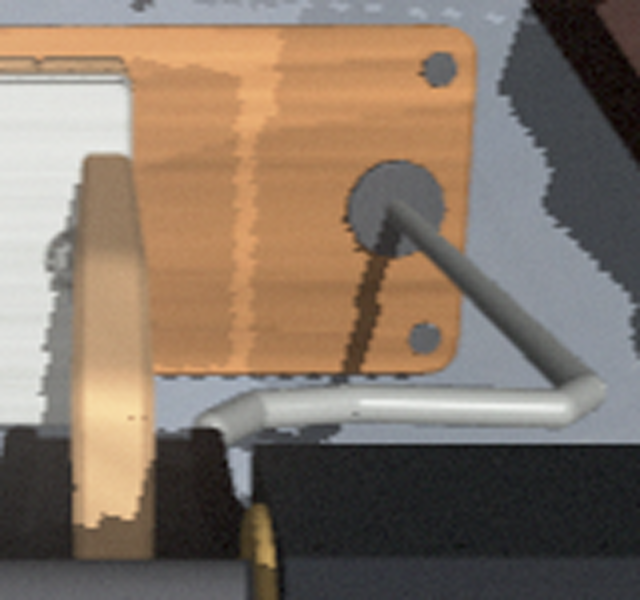

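Run:
```python
from h import *
o=robot.get_obs(); C=R.from_quat(o["tool_rot"]).as_matrix()
z=lambda X:((proj("side",X)-[250,110])*5).round()
T=lambda x,y,zz:z(o["position"]+C@np.array([x,y,zz]))
print("hole face centre",T(0,.0516,-.005),"top",T(0,.0366,-.005),"bot",T(0,.0666,-.005),"tag low corners",T(.032,.1366,-.005),T(-.032,.1366,-.005),"top",T(.022,.0146,-.005),T(-.022,.0146,-.005))
print("tip",z([*mw(.085,0),.177]),"postcorner",z([*mw(.145,0),.168]),"base",z([*mw(.145,0),.01]))
```

```text
hole face centre [280. 327.] top [283. 300.] bot [277. 353.] tag low corners [315. 502.] [213. 435.] top [328. 281.] [250. 238.]
tip [307. 301.] postcorner [388. 264.] base [347. 507.]
```

Run:
```python
from h import *
im=cv2.imread("pics/s39_raw.png"); cv2.imwrite("pics/s39z.png",cv2.resize(im[150:220,285:345],None,fx=10,fy=8.5,interpolation=cv2.INTER_CUBIC))
```

```text
(no output)
```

View pics/s39z.png

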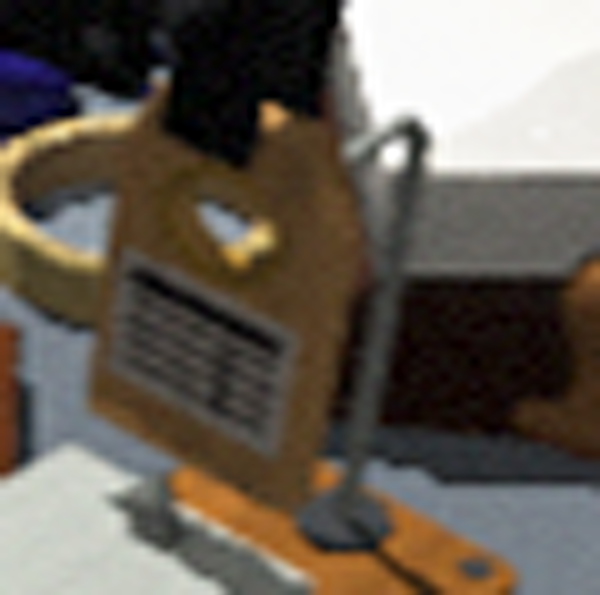

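The tag hangs about 3.5 mm off toward the mould's -y. I'll shift by 3 mm and slide over the tip slowly.

>>> play_rows([
  [0.05, -0.025, 0.01, 0, 0, 0, 0],
  [0.05, 0, 0, 0.03, 0, 0, 0],
  [0.05, 0, 0, 0.05, 0, 0, 0],
  [0.05, 0, 0, 0.05, 0, 0, 0],
  [0.05, 0, 0, 0.03, 0, 0, 0],
  [0.05, 0, 0, 0, 0, 0, 0],
  [0.05, 0, 0, 0, 0, 0, 0],
])

```text
time: 46.73
position: [0.6304, 0.2424, 0.2233]
tool_rot: [0.562, -0.43, 0.429, -0.562]
ft_force: [-0.4, 0.0, -0.9]
grip_width: 0.0095
```

Run:
```python
from h import *
st(); im,_=snap("side","s40",(285,150,345,220),8); snap("wrist","w40",(230,110,390,260),4); plan([*mw(.112,0),.2236],15.2)
```

```text
t 46.73 p [0.6304 0.2424 0.2233] jaw 15.20 ydown [-0.0002 -0.0001 -1.    ] q [ 0.202  0.622  1.32  -0.     1.2   -0.063] F [-0.4  0.  -0.9] w 0.0095
 turn [0.     1.     0.0003] (rows>=27) shift [-0.013 -0.003 -0.26 ] q6 -0.063
 turn [ 0.0002 -0.     -0.    ] (rows>=1) shift [ 0.013 -0.003  0.26 ] q6 -0.063
```

View pics/s40.png

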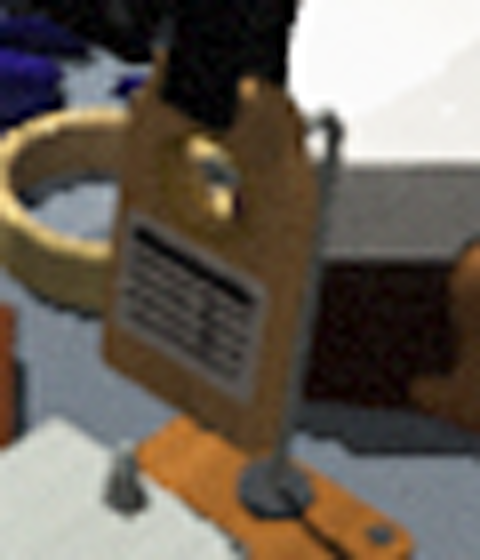

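View pics/w40.png

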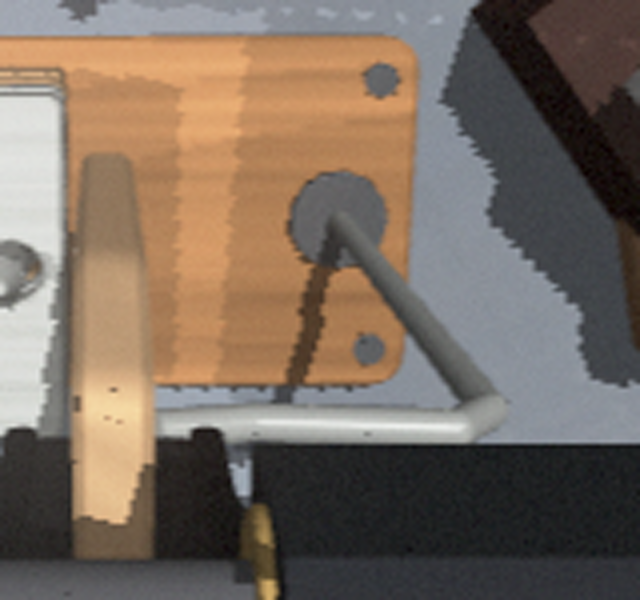

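The grey hook tip shows inside the hole, near its centre, with no contact force. I'll slide on to x ≈ 111 mm.

>>> play_rows([
  [0.05, 0, 0, 0.04, 0, 0, 0],
  [0.05, 0, 0, 0.06, 0, 0, 0],
  [0.05, 0, 0, 0.06, 0, 0, 0],
  [0.05, 0, 0, 0.05, 0, 0, 0],
  [0.05, 0, 0, 0.03, 0, 0, 0],
  [0.05, 0, 0, 0.01, 0, 0, 0],
  [0.05, 0, 0, 0, 0, 0, 0],
  [0.05, 0, 0, 0, 0, 0, 0],
])

```text
time: 47.5
position: [0.6542, 0.2489, 0.2233]
tool_rot: [0.562, -0.43, 0.429, -0.562]
ft_force: [0.0, -0.2, -0.4]
grip_width: 0.01
```

Run:
```python
from h import *
st(); im,_=snap("side","s41",(285,150,345,220),8); snap("wrist","w41",(230,110,390,260),4); plan([*mw(.111,0),.206],15.2)
```

```text
t 47.50 p [0.6542 0.2489 0.2233] jaw 15.20 ydown [-0.0006 -0.0002 -1.    ] q [ 0.204  0.656  1.249 -0.     1.237 -0.061] F [ 0.  -0.2 -0.4] w 0.0100
 turn [ 0.0002  0.     -0.    ] (rows>=1) shift [0.014 0.174 0.001] q6 -0.061
 turn [-0.     -1.     -0.0003] (rows>=27) shift [-0.014  0.174 -0.001] q6 -0.061
```

View pics/s41.png

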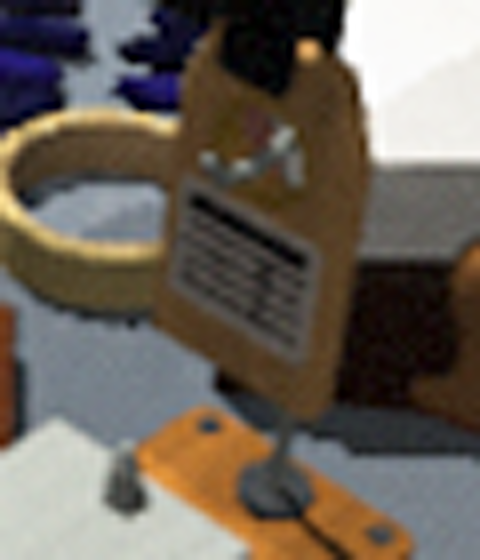

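View pics/w41.png

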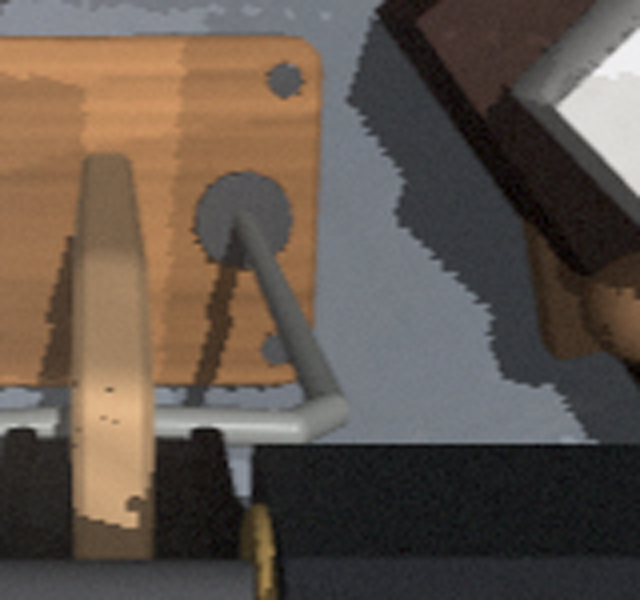

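The rod runs through the hole. I'll lower the tag onto it.

>>> play_rows([
  [0.05, 0, 0.02, 0, 0, 0, 0],
  [0.05, 0, 0.04, 0, 0, 0, 0],
  [0.05, 0, 0.04, 0, 0, 0, 0],
  [0.05, 0, 0.03, 0, 0, 0, 0],
  [0.05, 0, 0.02, 0, 0, 0, 0],
  [0.05, 0, 0.01, 0, 0, 0, 0],
  [0.05, 0, 0, 0, 0, 0, 0],
  [0.05, 0, 0, 0, 0, 0, 0],
])

```text
time: 48.27
position: [0.6544, 0.249, 0.2074]
tool_rot: [-0.562, 0.429, -0.429, 0.562]
ft_force: [0.0, 0.3, -0.5]
grip_width: 0.0094
```

Run:
```python
from h import *
st(); im,_=snap("side","s42",(285,140,345,220),7); snap("wrist","w42",(230,110,390,260),4)
```

```text
t 48.27 p [0.6544 0.249  0.2074] jaw 15.20 ydown [ 0.  0. -1.] q [ 0.204  0.672  1.264  0.     1.206 -0.061] F [ 0.   0.3 -0.5] w 0.0094
```

View pics/s42.png

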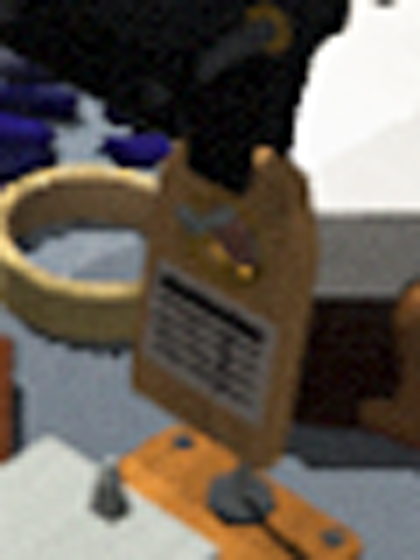

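>>> play_rows([
  [0.05, 0, 0.01, 0, 0, 0, 0],
  [0.05, 0, 0.007, 0, 0, 0, 0],
  [0.05, 0, 0, 0, 0, 0, 0],
  [0.05, 0, 0, 0, 0, 0, 0],
])

```text
time: 48.7
position: [0.6543, 0.2489, 0.2057]
tool_rot: [0.562, -0.43, 0.429, -0.562]
ft_force: [0.4, 0.2, -0.6]
grip_width: 0.01
```

>>> play_rows([
  [0.05, 0, 0.005, 0, 0, 0, 0],
  [0.16, 0, 0, 0, 0, 0, 0],
  [0.16, 0, 0, 0, 0, 0, 0],
  [0.16, 0, 0, 0, 0, 0, 0],
  [0.16, 0, 0, 0, 0, 0, 0],
])

```text
time: 49.12
position: [0.6544, 0.249, 0.2054]
tool_rot: [-0.562, 0.429, -0.43, 0.562]
ft_force: [-0.5, -0.5, 0.1]
grip_width: 0.0135
```

Run:
```python
from h import *
st(); im,_=snap("side","s43",(285,140,345,220),7); snap("wrist","w43",(230,110,390,260),4)
```

```text
t 49.12 p [0.6544 0.249  0.2054] jaw 15.20 ydown [ 0.0003  0.0001 -1.    ] q [ 0.204  0.674  1.266 -0.     1.202 -0.061] F [-0.5 -0.5  0.1] w 0.0135
```

View pics/s43.png

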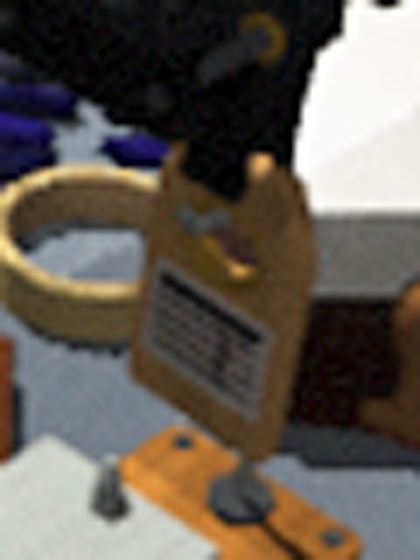

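View pics/w43.png

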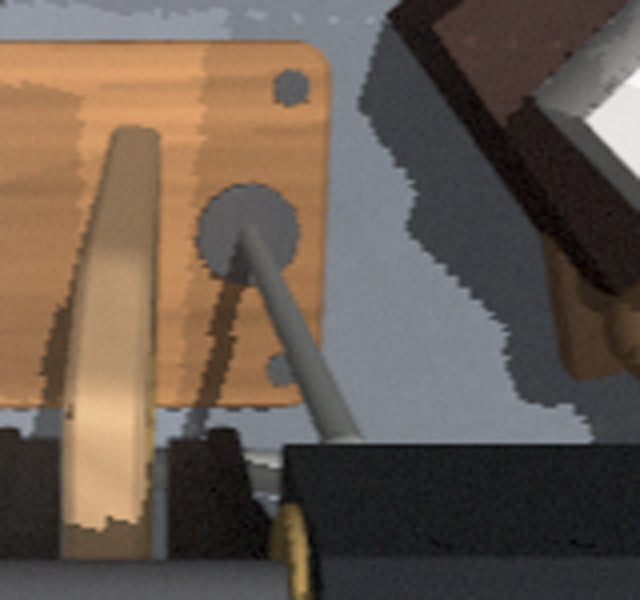

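The tag is released and hangs on the rod. I'll rise straight up gently.

>>> play_rows([
  [0.16, 0, -0.02, 0, 0, 0, 0],
  [0.16, 0, -0.05, 0, 0, 0, 0],
  [0.16, 0, -0.08, 0, 0, 0, 0],
  [0.16, 0, -0.1, 0, 0, 0, 0],
  [0.16, 0, -0.15, 0, 0, 0, 0],
  [0.16, 0, -0.2, 0, 0, 0, 0],
  [0.16, 0, -0.25, 0, 0, 0, 0],
  [0.16, 0, -0.15, 0, 0, 0, 0],
  [0.16, 0, -0.05, 0, 0, 0, 0],
  [0.16, 0, 0, 0, 0, 0, 0],
])

```text
time: 50.05
position: [0.6553, 0.2492, 0.3134]
tool_rot: [-0.56, 0.428, -0.431, 0.563]
ft_force: [-0.0, 0.2, -0.5]
grip_width: 0.0139
```

>>> play_rows([
  [0.16, 0, 0, -0.1, 0, 0, 0],
  [0.16, 0, 0, -0.25, 0, 0, 0],
  [0.16, 0, 0, -0.35, 0, 0, 0],
  [0.16, 0, 0, -0.35, 0, 0, 0],
  [0.16, 0, 0, -0.35, 0, 0, 0],
  [0.16, 0, 0, -0.2, 0, 0, 0],
  [0.16, 0, 0, -0.1, 0, 0, 0],
  [0.16, 0, 0, 0, 0, 0, 0],
  [0.16, 0, 0, 0, 0, 0, 0],
])

```text
time: 50.8
position: [0.4911, 0.2045, 0.3102]
tool_rot: [-0.561, 0.429, -0.43, 0.562]
ft_force: [0.0, -0.3, 0.0]
grip_width: 0.0141
```

Run:
```python
from h import *
st(); im,_=snap("side","s44",(220,130,360,280),4.5); snap("wrist","w44"); snap("top","t44",(220,60,360,220),4)
```

```text
t 50.80 p [0.4911 0.2045 0.3102] jaw 15.19 ydown [ 0.0012  0.0003 -1.    ] q [ 0.184  0.329  1.587  0.     1.224 -0.081] F [ 0.  -0.3  0. ] w 0.0141
```

View pics/s44.png

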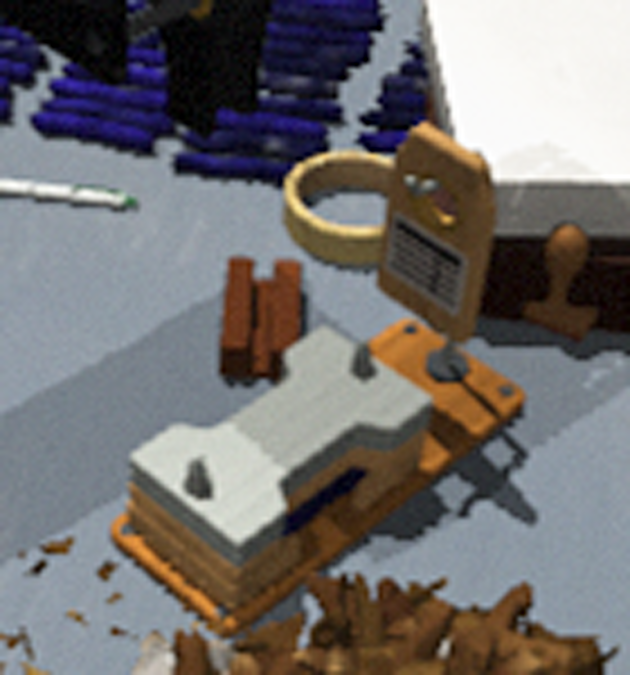

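View pics/w44.png

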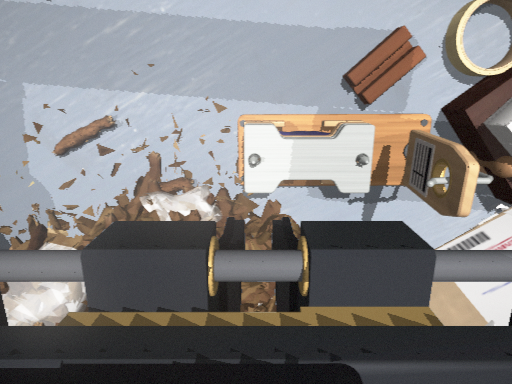

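The tag hangs on the hook with its ruled face toward the open end, and the stack is flat on both pins. I'll wait a second to check that the tag is still, then hand in.

>>> play_rows([
  [0.16, 0, 0, 0, 0, 0, 0],
  [0.16, 0, 0, 0, 0, 0, 0],
  [0.16, 0, 0, 0, 0, 0, 0],
  [0.16, 0, 0, 0, 0, 0, 0],
  [0.16, 0, 0, 0, 0, 0, 0],
  [0.16, 0, 0, 0, 0, 0, 0],
  [0.16, 0, 0, 0, 0, 0, 0],
  [0.16, 0, 0, 0, 0, 0, 0],
  [0.16, 0, 0, 0, 0, 0, 0],
  [0.16, 0, 0, 0, 0, 0, 0],
])

```text
time: 51.78
position: [0.4903, 0.2044, 0.3103]
tool_rot: [-0.562, 0.429, -0.429, 0.562]
ft_force: [-0.9, -0.2, -0.5]
grip_width: 0.014
```

Run:
```python
from h import *
st(); im,_=snap("side","s45",(220,130,360,280),4.5); snap("wrist","w45",(200,90,500,240),2.6)
a=cv2.imread("pics/s44.png").astype(int);b=cv2.imread("pics/s45.png").astype(int); d=abs(a-b)[:350,350:520]; print("change in tag area",d.mean(),d.max())
```

```text
t 51.78 p [0.4903 0.2044 0.3103] jaw 15.20 ydown [ 0.  0. -1.] q [ 0.184  0.328  1.588  0.     1.225 -0.081] F [-0.9 -0.2 -0.5] w 0.0140
change in tag area 2.1354789915966386 18
```

View pics/w45.png

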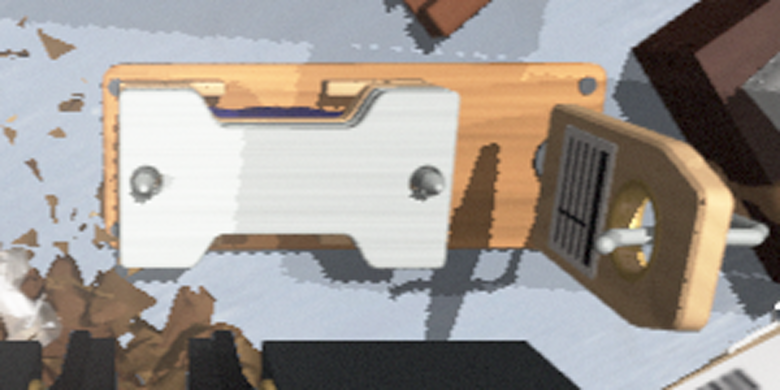

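Everything is still: both pins come through the top weight, a blue roll shows in the groove's cut-out, and the tag hangs with its print toward the hook's open end. Handing in.

```bash
python3 -c "
from rig import ticket
print(ticket.hand_in())"
```

```text
the job is handed in; nothing more can be done
None
```

The batch is pressed and handed in at about 52 s of the 210 s allowed. I laid both blue rolls in the grooves, closed the lid over the pins, and threaded on the two weights that were there. I then hung the tag with its printed face towards the hook's open end.

- **Last checks:** In the side and wrist views, the lid and both weights lie flat and both pins come through the top weight. A roll is visible in the left groove's cut-out under the lid. The tag stayed still on the hook for the second I watched before handing in, with the robot touching nothing.
- **Disagreements:** The fixed cameras and the wrist camera differed by about 2–3 mm. I used the wrist camera, which agreed with where the gripper met things. The tag sat about 3.5 mm to one side in the grip, so I shifted the arm about 3 mm before sliding it onto the hook.
- **Not confirmed:** I saw no sign of a roll being knocked aside. I did not see either roll in full once the lid was on.

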